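# Send a bored block round the transfer track to the stop

## Task

Set the loose bored block from the bench into the nest of the carrier, then push the loaded carrier along its guide rails, round the corner and past the sprung roller until it sits home against the rubber stop and the roller holds it there. Never force it where it binds or comes up to the stop: little more than 1 kg of push is ever needed. Leave the tools and the jar where they are.

Things in the scene. Friction and masses are not known exactly. Their poses are not given: they have to be found in the camera images.
- track: L-shaped transfer track, fixed: aluminium deck, top 12 mm above the bench, with white plastic guide rails 16 mm high, 6 thick. Origin: bench height, 140 mm in from its left, far and near edges (outline 280 mm in x, 300 in y). Channel between the rails 49 mm wide. Centre line in this frame (mm): entry leg from (-135, 105) along +x to (5, 105), right-hand bend, exit leg from (89.5, 20.5) along -y.
- bend_centre (a point): Centre of the track's quarter bend, at deck height, track frame (5, 20.5) mm; axes as the track. Inner rail face at radius 60 mm, outer at 109 mm, centre line at 84.5 mm. Friction on deck and rails is about 0.2 to 0.3; sliding the carrier takes 1 to 6 N, more if it is pushed into a rail instead of along the channel.
- stop_slot (a point): Mid-setting of the stop head at the end of the exit leg, track frame (89.5, -112) mm, on the channel's centre line, 9 mm above the deck; axes as the track. The head (20 mm high) is clamped anywhere within 15 mm either way along the track's y of this point and its setting is not reported: feel for it. Its rubber stop pad, a firm 16 mm disc, faces the oncoming carrier.
- roller_slot (a point): Mid-setting of the sprung roller, which is part of the stop head and shifts with it: 14 mm across, upright axis, centre 63.5 mm before the pad's face, on the +x side of the channel. It reaches 10 mm into the channel and yields sideways at 4 to 6 N. Pushing past it takes up to about 12 N; at the very end it drops behind the carrier's tail and presses it on to the pad.
- carrier: Loose black carrier in the channel, at first on the entry leg; 0.22 to 0.36 kg. Origin: centre of its underside; x: forward, its direction of travel. Base 70 mm long (x -35 to 35), 44 wide, 13 high, front corners rounded 16 mm, rear corners chamfered 12 mm. On top four ledges 6 mm high form a nest of 43 x 33 mm (long side along x); the push post stands behind it.
- nest_seat (a point): Where the centre of a seated block lies in the carrier's nest: 7 mm ahead of the carrier's origin, 24 mm above its underside, 11 mm above the nest floor. Axes as the carrier.
- push_post (a point): On the axis of the carrier's upright steel push post, 28 mm behind the carrier's origin, 40 mm above its underside; axes as the carrier. Plain round bar, 14 mm diameter, standing from 13 to 58 mm above the carrier's underside. It may be pushed from behind or held.
- block_centre (a point): Centre, half-way up, of the bored aluminium block lying by itself on the bench left of the track (not those in the yellow tray): 30 mm (its x) by 40 mm (its y) by 22 mm high, 0.09 kg. In the nest it lies on its underside, its long side along the carrier's x, either way round, with 1.5 mm free all round.
- block: The same block; origin: centre of its underside.
- spanner: Loose spanner, 161 mm long, on the bench right of the track; to be left alone. Origin under its middle.
- screwdriver: Loose screwdriver, 200 mm long, on the bench right of the track; to be left alone. Origin under its middle.
- jar: Loose white screw-top jar, 59 mm across, 78 mm high, beyond the block; to be left alone. Origin: centre of its underside.
There are look-alikes about, which are no part of the job. What is shaped like the carrier but green or yellow is not meant.

How it is judged:
On the way, in this order (a step that is already met when the one before it is completed fails the run):
1. the block sits flat in the carrier's nest, let go, while the carrier is still on the entry leg (distance between block_centre and nest_seat below 0.004 m and angle between block_centre's own z axis and vertical below 0.06 rad and x of carrier in the frame of track below -0.02 m and contact force between the fingers and block below 0.1 N), for 0.2 s.
2. the loaded carrier has come round the corner onto the exit leg (distance between block_centre and nest_seat below 0.005 m and y of carrier in the frame of track below 0.01 m and angle between the x axis of carrier and the y axis of track, either way round below 0.2 rad), for 0.05 s.
At the end, for the whole second after the job is handed in: Carrier on the exit leg, front end pressed on the stop pad by the roller (over 0.3 N), flat on the deck and still (under 10 mm/s); block flat in the nest, centre within 4 mm of the seat; spanner, screwdriver and jar within 20 mm of where they were (contact force between carrier and stop_pad above 0.3 N and y of carrier in the frame of track below -0.05 m and distance between block_centre and nest_seat below 0.004 m and angle between carrier's own z axis and vertical below 0.05 rad and angle between block_centre's own z axis and vertical below 0.06 rad and linear speed of carrier below 0.01 m/s); the robot touches nothing.
It fails at once if the carrier is rammed into the stop: more than 20 N on the stop pad (contact force between carrier and stop_pad above 20 N).
It fails at once if the carrier is wedged or forced: the contact forces on it from deck, rails, roller and stop add up to more than 40 N (15 to 20 N of it is there at home with no push) (contact force between carrier and track above 40 N).
It fails at once if the spanner, the screwdriver or the jar is moved by more than 20 mm (distance of any of spanner, screwdriver, jar from where it was at the start of the episode above 0.02 m).
It also fails if it takes over 72 s, if anything falls off the work surface, if the arm or the gripper's body presses on something with over 40 N, if the wrist force passes 120 N, or if a joint passes its speed limit or range.

## Robot

A 6-joint arm with a two-finger parallel gripper is mounted at the origin on a cart in front of the work surface, level with it; the furniture and walls round the work are solid. World frame = base frame: x ahead of the robot, y to its left, z up, the work surface at z = 0. Lengths are in m, angles in rad, forces in N, time in s.
With the tool pointing down it reaches from about 0.375 to 0.9 m from the base axis. Payload 3.1 kg.
Tool frame: the origin (TCP) lies midway between the tips of the shut fingers; the grasp point (between the pads) lies 19 mm behind it (grip_depth is the distance from the TCP to the grasp point, in m); y points along the fingers, z is the direction in which the jaws open and shut, and the axes are right-handed (so a half turn about y gives the same grasp; the last joint's range is limited). The gripper opens to 85 mm and grips with 20 to 120 N. Pads are 22 mm wide; open, the fingers measure 114 mm over their backs; the gripper's body (76 mm by 85 mm) begins 54 mm behind the grasp point. The pads swing forward as they close: fully open they stand 13 mm farther back than shut.
Start: joints at [-1.387, 0.527, 1.433, -0, 1.181, -0.178], TCP at [0.222, -0.584, 0.197] pointing down, gripper open.
Joint ranges: [-3.08, 3.08], [-0.75, 2.2], [0.22, 2.44], [-1.43, 4.57], [0, 2.65], [-2.85, 2.85]. Speed limits (rad/s): [2.79, 2.79, 3.14, 3.14, 3.14, 3.14].

## Interface

Orientations are given as a unit quaternion [x, y, z, w].
In Python, from station import sense, snapshot, camera_model, sign_off, grip_depth gives the robot as it stands.
- The arm moves only by the tool play_rows, never from a script. Its argument "deltas" is a list of rows, each a list of 6 numbers: the shift along the tool's x, y, z in m, then the turn, a rotation vector about the tool's x, y, z in rad. A call has 1 to 12 rows; each row is the pose to reach, as a shift and turn from the pose commanded when the call began, along the tool's axes at that moment; what a row does not reach only later rows make up. A row lasts 1/10 s, in which the tool goes at most 50 mm and 8.59 degrees, less where a joint would pass 70% of its speed; a pose out of reach is approached as far as the arm can. A call with a gripper value outside its range is refused whole. "gripper" is the finger opening in m, from 0 to 0.0854, set as the call begins (left out, the last holds). The fingers move at their own pace and stop on an object; "force" is the grip in N (left out, the last holds). Time passes only in rows, so rows that repeat a pose let the fingers close. It gives the time, the measured TCP pose, the force and the opening at its end, in the units of the state.
- sense(): the state, without advancing time (a new reading comes with each control period).
- snapshot(name): name is "scene" or "top" or "wrist"; returns the picture (400x640x3 uint8, red, green, blue); there is no depth.
- camera_model(name): a dict with "fx", "fy", "cx", "cy" (pixels), "camera_from_world" (4x4, takes a point from world to camera coordinates). Camera axes: x right, y up, looking along -z (the intrinsics and any distortion apply to the point x, -y, -z); pixel columns grow to the right and rows downward; lengths in m; the calibration is good to about 2 mm. A picture is of the moment at which its call begins: read the wrist's pose just before it. camera_model takes no time and is no camera call; for the wrist camera it gives the pose at the moment of the call.
- sign_off(): hands the job in, once; it reports no verdict.
The state is a dict: "t": time; "q": joint angles; "qd": joint speeds; "tau": joint torques, N m; "tcp_pos": TCP position; "tool_rot": TCP orientation; "force": force on the tool from outside, world axes, zero at the start; "ft_torque": the same for the moment, N m; "finger_gap": opening from 0.0 (shut) to 1.0 (fully open).
Only numpy, scipy, OpenCV 4.12 (cv2) and the standard library are available. Lean on these libraries where they do the work, as an engineer would, in place of code of your own. Each camera call takes 0.05 s, during which the arm holds its last target.

## Working session

There is one attempt and no reset: what is moved stays moved. The work goes in short steps, Python scripts to look and compute and a tool call to move; the robot and the scene stay as the last step left them, time stands still between calls to the robot, and variables do not carry over. Pictures are saved under pics/ and viewed, and the job is handed in when it is done.

Besides the shell and the picture viewer there is one more tool, called after "Request:" by a JSON object that holds its "fn" and its "kwargs", one argument or row to a line. play_rows: Moves the arm, as the interface text tells. Its arguments: {"type":"object","properties":{"deltas":{"type":"array"},"gripper":{"type":"number"},"force":{"type":"number"}},"required":["deltas"]}

```bash
mkdir -p pics; ls
python3 - <<'E'
from station import *
import cv2
s=sense();print(s)
for n in ["scene","top","wrist"]:
    im=snapshot(n);cv2.imwrite(f"pics/{n}0.png",im[:,:,::-1]);m=camera_model(n);print(n,m)
print(grip_depth)
E
```

```text
pics
{'t': 0.0, 'q': array([-1.38649170e+00,  5.28480829e-01,  1.43392364e+00,  2.12140775e-05,
        1.18139718e+00, -1.78484810e-01]), 'qd': array([ 0.00056869, -0.00019256, -0.00035865, -0.00045179,  0.0011475 ,
       -0.000611  ]), 'tau': array([-3.62752944e-04, -4.42353845e+01, -1.78024596e+01, -3.45712142e-04,
        8.49109143e-03, -1.13699394e-05]), 'tcp_pos': array([ 0.22169557, -0.58350257,  0.19591791]), 'tool_rot': array([-0.12755563,  0.69628641, -0.69472439,  0.12756496]), 'force': array([-0.01708363,  0.5122053 ,  0.09803307]), 'ft_torque': array([ 0.030598  , -0.0440839 , -0.06779799]), 'finger_gap': 1.0016486499256578}
scene {'fx': 520.0908367752223, 'fy': 520.0908367752223, 'cx': 324.0325159178321, 'cy': 202.60345913851742, 'camera_from_world': array([[-0.91221855, -0.4096581 , -0.0061285 ,  0.51076321],
       [ 0.2421958 , -0.551261  ,  0.79840623, -0.22889581],
       [-0.33045198,  0.72683667,  0.60208798, -1.14048286],
       [ 0.        ,  0.        ,  0.        ,  1.        ]])}
top {'fx': 385.3169530520318, 'fy': 385.3169530520318, 'cx': 318.5005361281087, 'cy': 201.99166096393063, 'camera_from_world': array([[ 0.00637044, -0.99956602, -0.02876091, -0.03210752],
       [ 0.99422815,  0.00325084,  0.10723717, -0.58957511],
       [-0.10709713, -0.02927805,  0.99381739, -1.184756  ],
       [ 0.        ,  0.        ,  0.        ,  1.        ]])}
wrist {'fx': 301.0485951467736, 'fy': 301.0485951467736, 'cx': 321.0980985921954, 'cy': 196.29571099820632, 'camera_from_world': array([[ 0.35534469, -0.93473394, -0.0016159 , -0.62408603],
       [ 0.89399005,  0.34035947, -0.29143991,  0.03721536],
       [ 0.27296877,  0.10211703,  0.95658777, -0.37869432],
       [ 0.        ,  0.        ,  0.        ,  1.        ]])}
0.0187
```

View pics/top0.png

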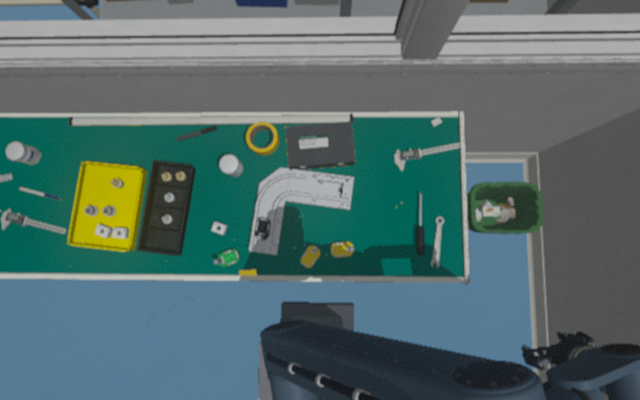

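View pics/scene0.png

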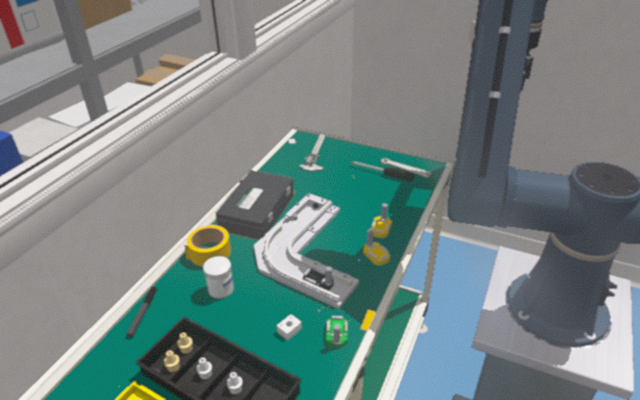

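View pics/wrist0.png

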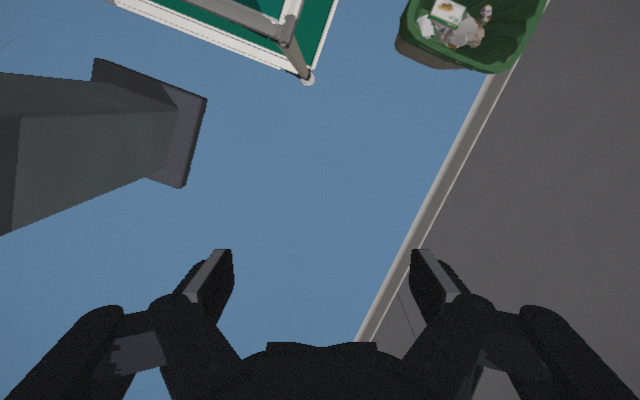

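```bash
cat > h.py <<'E'
import numpy as np, cv2
from station import *
from scipy.spatial.transform import Rotation as R
def proj(n,p,m=None):
    m=m or camera_model(n);T=m["camera_from_world"];c=np.atleast_2d(p)@T[:3,:3].T+T[:3,3]
    return np.c_[m["cx"]+m["fx"]*c[:,0]/-c[:,2], m["cy"]-m["fy"]*c[:,1]/-c[:,2]]
def ray(n,uv,m=None):
    m=m or camera_model(n);T=m["camera_from_world"];uv=np.atleast_2d(uv).astype(float)
    d=np.c_[(uv[:,0]-m["cx"])/m["fx"],-(uv[:,1]-m["cy"])/m["fy"],-np.ones(len(uv))]@T[:3,:3]
    return -T[:3,:3].T@T[:3,3],d
def onz(n,uv,z,m=None):
    o,d=ray(n,uv,m);return o+d*((z-o[2])/d[:,2])[:,None]
def tri(n1,uv1,n2,uv2,m1=None,m2=None):
    A=[];b=[]
    for n,uv,m in((n1,uv1,m1),(n2,uv2,m2)):
        o,d=ray(n,uv,m);d=d[0]/np.linalg.norm(d);P=np.eye(3)-np.outer(d,d);A.append(P);b.append(P@o)
    return np.linalg.lstsq(np.vstack(A),np.hstack(b),rcond=None)[0]
def go(p,yaw=None,s=None):
    """delta row in tool axes to reach TCP p; yaw= world angle of the jaw axis (tool z), tool down"""
    s=s or sense();Rt=R.from_quat(s["tool_rot"]);d=Rt.inv().apply(np.array(p)-s["tcp_pos"])
    out=np.zeros(6);out[:3]=d
    if yaw is not None:
        y=np.array([0,0,-1.]);best=None
        for k in(0,np.pi):
            z=np.array([np.cos(yaw+k),np.sin(yaw+k),0]);M=np.c_[np.cross(y,z),y,z]
            r=(Rt.inv()*R.from_matrix(M)).as_rotvec()
            if best is None or np.linalg.norm(r)<np.linalg.norm(best):best=r
        out[3:]=best
    return out
E
python3 - <<'E'
from h import *
im=cv2.imread("pics/top0.png");c=im[150:290,180:380];cv2.imwrite("pics/topc.png",cv2.resize(c,None,fx=4,fy=4,interpolation=cv2.INTER_CUBIC))
im=cv2.imread("pics/scene0.png");c=im[180:380,160:420];cv2.imwrite("pics/scenec.png",cv2.resize(c,None,fx=3,fy=3,interpolation=cv2.INTER_CUBIC))
print(onz("top",[[219,228],[263,228],[250,253],[277,253],[352,177],[352,208],[258,183],[280,168]],0.01))
print(R.from_quat(sense()["tool_rot"]).as_matrix().round(3))
E
```

```text
[[ 0.50694685  0.29055076  0.01      ]
 [ 0.50768786  0.14858098  0.01      ]
 [ 0.42803948  0.18839939  0.01      ]
 [ 0.42864882  0.1021802   0.01      ]
 [ 0.67345065 -0.13622652  0.01      ]
 [ 0.573038   -0.13593187  0.01      ]
 [ 0.65332337  0.16806256  0.01      ]
 [ 0.70277309  0.09731596  0.01      ]]
[[-0.935 -0.     0.355]
 [-0.355  0.002 -0.935]
 [-0.    -1.    -0.002]]
```

View pics/topc.png

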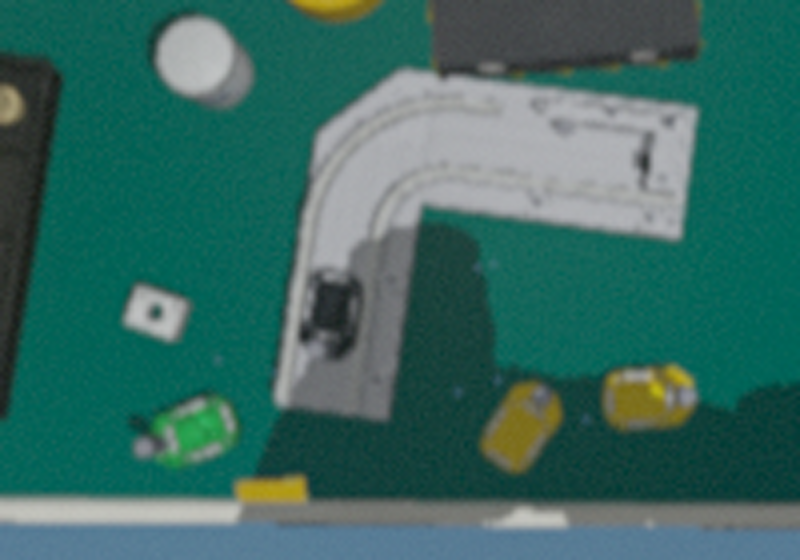

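View pics/scenec.png

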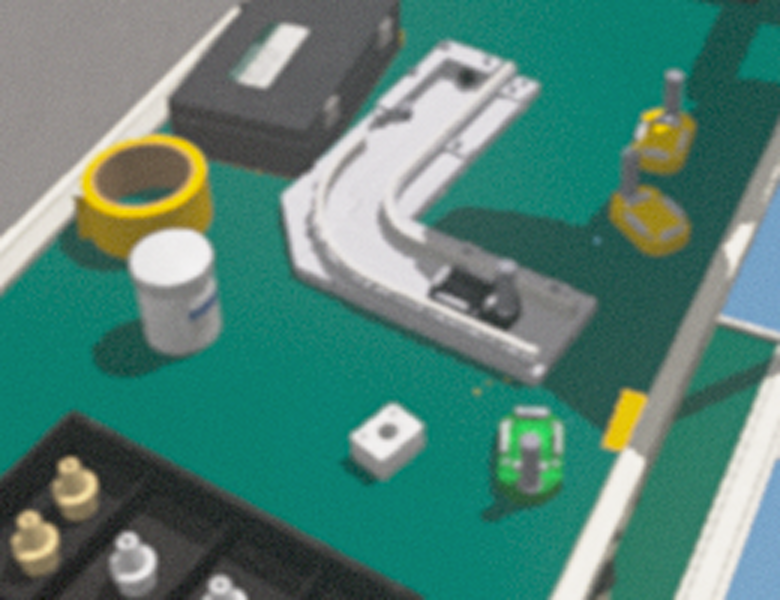

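Run:
```python
from h import *
s=sense();T=camera_model("wrist")["camera_from_world"];Rt=R.from_quat(s["tool_rot"])
o=-T[:3,:3].T@T[:3,3];print(o, Rt.inv().apply(o-s["tcp_pos"]), Rt.inv().apply(-T[2,:3]),Rt.inv().apply(T[0,:3]))
# waypoints in tool axes, final view pose
for p in [(0.45,-0.35,0.28),(0.52,0.0,0.28),(0.50,0.2,0.28)]:
    print(p,go(p).round(3))
```

```text
[ 0.29186722 -0.55734986  0.37209193] [-7.49762173e-02 -1.75907140e-01 -2.68647194e-05] [2.91711033e-01 9.56506479e-01 1.69713239e-04] [-4.93675018e-04 -2.68715054e-05  9.99999878e-01]
(0.45, -0.35, 0.28) [-0.296 -0.084 -0.138  0.     0.     0.   ]
(0.52, 0.0, 0.28) [-0.486 -0.083 -0.44   0.     0.     0.   ]
(0.5, 0.2, 0.28) [-0.538 -0.083 -0.634  0.     0.     0.   ]
```

Request:
{"fn": "play_rows", "kwargs": {
  "deltas": [
    [-0.05,-0.014,-0.023,0,-0.1,0],
    [-0.1,-0.03,-0.046,0,-0.2,0],
    [-0.15,-0.05,-0.07,0,-0.3,0],
    [-0.2,-0.06,-0.095,0,-0.4,0],
    [-0.25,-0.07,-0.12,0,-0.5,0],
    [-0.29,-0.08,-0.145,0,-0.6,0],
    [-0.315,-0.08,-0.185,0,-0.7,0],
    [-0.34,-0.08,-0.225,0,-0.8,0],
    [-0.365,-0.08,-0.265,0,-0.89,0],
    [-0.39,-0.08,-0.305,0,-0.89,0],
    [-0.415,-0.08,-0.345,0,-0.89,0],
    [-0.44,-0.08,-0.385,0,-0.89,0]
  ]
}}

```text
t: 1.35
tcp_pos: [0.4937, -0.08, 0.2768]
tool_rot: [-0.414, 0.573, -0.573, 0.414]
force: [0.2, -0.1, 0.8]
finger_gap: 1.001
```

Run:
```python
from h import *
s=sense();print(s["q"].round(2));print(go((0.52,0.22,0.28),np.radians(-18)).round(3))
```

```text
[-0.38  0.26  1.63  0.    1.24 -0.07]
[-0.293 -0.003 -0.069  0.    -0.004 -0.   ]
```

Request:
{"fn": "play_rows", "kwargs": {
  "deltas": [
    [-0.05,0,-0.012,0,0,0],
    [-0.1,0,-0.024,0,0,0],
    [-0.15,0,-0.036,0,0,0],
    [-0.2,0,-0.048,0,0,0],
    [-0.25,-0.003,-0.06,0,0,0],
    [-0.293,-0.003,-0.069,0,0,0],
    [-0.293,-0.003,-0.069,0,0,0],
    [-0.293,-0.003,-0.069,0,0,0]
  ]
}}

```text
t: 2.15
tcp_pos: [0.5192, 0.2187, 0.2794]
tool_rot: [0.416, -0.572, 0.572, -0.415]
force: [0.2, -0.4, 0.3]
finger_gap: 1.001
```

Run:
```python
from h import *
m=camera_model("wrist");im=snapshot("wrist");np.save("w1.npy",im);import pickle;pickle.dump(m,open("w1.pkl","wb"))
s=sense();print(s["tcp_pos"],s["q"].round(2))
cv2.imwrite("pics/w1.png",im[:,:,::-1])
```

```text
[0.51928965 0.21752321 0.2793827 ] [ 0.2   0.36  1.48 -0.    1.3   0.52]
```

View pics/w1.png

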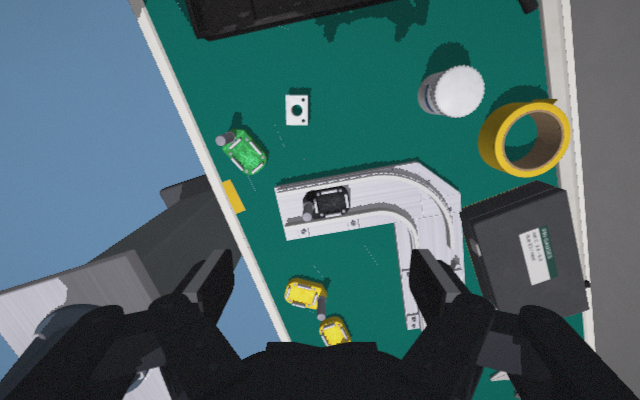

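Run:
```python
import cv2
im=cv2.imread("pics/w1.png")
cv2.imwrite("pics/w1a.png",cv2.resize(im[150:340,265:475],None,fx=3.7,fy=3.1578,interpolation=cv2.INTER_CUBIC) if 0 else cv2.resize(im[150:340,265:475],None,fx=3,fy=3,interpolation=cv2.INTER_CUBIC))
cv2.imwrite("pics/w1b.png",cv2.resize(im[85:135,275:325],None,fx=10,fy=10,interpolation=cv2.INTER_CUBIC))
cv2.imwrite("pics/w1c.png",cv2.resize(im[175:230,290:365],None,fx=10,fy=10,interpolation=cv2.INTER_CUBIC))
```

```text
(no output)
```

View pics/w1a.png

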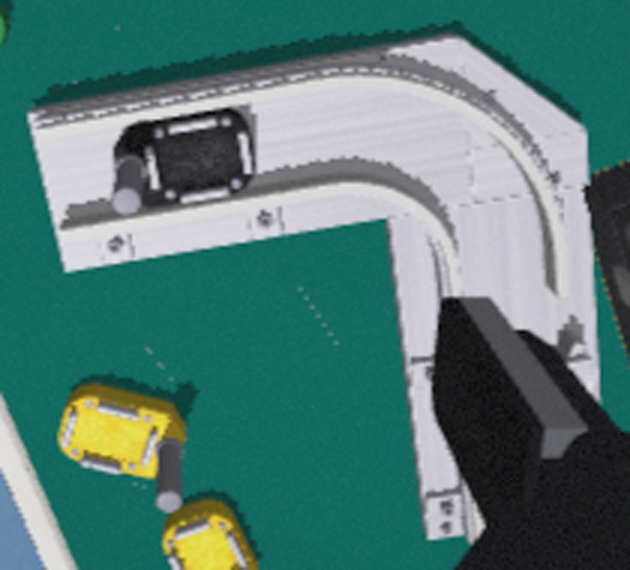

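View pics/w1b.png

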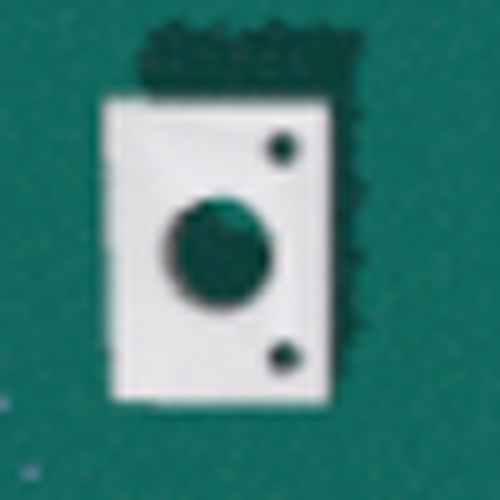

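View pics/w1c.png

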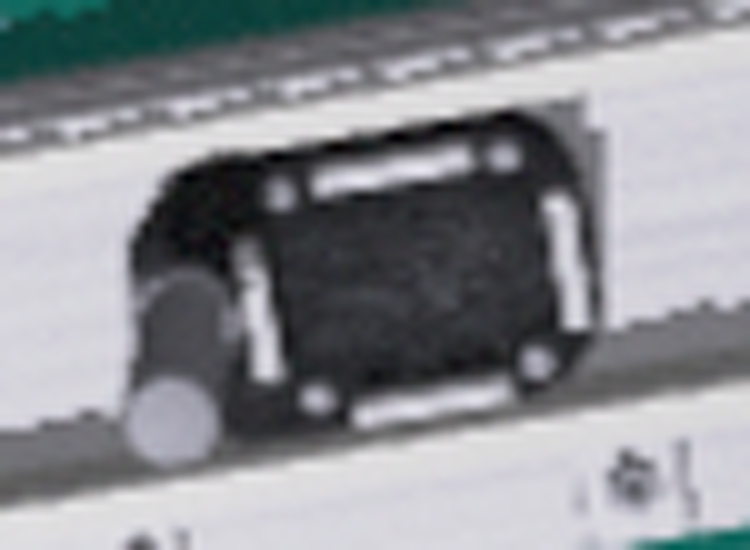

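```bash
cat > e1.py <<'E'
from h import *
import pickle
m=pickle.load(open("w1.pkl","rb"))
def cr(p,x0,y0,f): return (np.array(p,float)+.5)/f-.5+[x0,y0]
B=onz("wrist",cr([(105,100),(330,100),(332,403),(112,403),(218,252)],275,85,10),.022,m);print("block mm",(B*1e3).round(1)[:,:2]); print(B[:4].mean(0))
for i in range(4):
    d=B[(i+1)%4]-B[i];print("side",np.linalg.norm(d)*1e3,np.degrees(np.arctan2(d[1],d[0])))
def L(pts,z,x0=265,y0=150,f=3):
    P=onz("wrist",cr(pts,x0,y0,f),z,m)[:,:2];d=P[1]-P[0];print("line",(P*1e3).round(1).tolist(),np.degrees(np.arctan2(d[1],d[0])).round(2));return P
L([(28,118),(66,271)],.012);L([(66,271),(388,215)],.012);L([(587,128),(600,400)],.012)
L([(0,505),(750,380)],.028,290,175,10)
C=onz("wrist",cr([(260,310),(395,175),(568,260),(430,405)],290,175,10),.031,m);print("ledges rear,left,front,right",(C*1e3).round(1)[:,:2])
P=onz("wrist",cr([(173,425)],290,175,10),.070,m);print("post top",P*1e3)
E
python3 e1.py
```

```text
block mm [[499.9 316.9]
 [529.1 307.4]
 [516.4 269.2]
 [487.  278.7]
 [507.9 293.3]]
[0.50809394 0.29306582 0.022     ]
side 30.684036245676655 -18.013668221502606
side 40.28938057377953 -108.37065813434536
side 30.86532949643826 161.9860303326329
side 40.290755621434926 71.37153509740973
line [[436.0, 194.1], [425.3, 107.9]] -97.07
line [[425.3, 107.9], [597.6, 85.8]] -7.3
line [[705.9, 100.8], [684.1, -59.9]] -97.73
line [[442.2, 136.6], [556.8, 120.8]] -7.89
ledges rear,left,front,right [[490.3 155.2]
 [515.7 168.9]
 [536.1 148.5]
 [509.9 133. ]]
post top [[478.61049018 155.49127341  70.        ]]
```

Run:
```python
from h import *
for z in (.1,.007): print(go((.5081,.2931,z),np.radians(-18.2)).round(4))
```

```text
[-0.0686  0.1793 -0.034   0.0009  0.0006  0.0013]
[-0.0687  0.2723 -0.0339  0.0009  0.0006  0.0013]
```

Request:
{"fn": "play_rows", "kwargs": {
  "deltas": [
    [-0.025,0.04,-0.012,0,0,0],
    [-0.05,0.08,-0.025,0,0,0],
    [-0.0686,0.12,-0.034,0,0,0],
    [-0.0686,0.165,-0.034,0,0,0],
    [-0.0686,0.2,-0.034,0.001,0.001,0.001],
    [-0.0686,0.23,-0.034,0.001,0.001,0.001],
    [-0.0686,0.255,-0.034,0.001,0.001,0.001],
    [-0.0686,0.255,-0.034,0.001,0.001,0.001]
  ],
  "gripper": 0.05
}}

```text
t: 3.0
tcp_pos: [0.5066, 0.2904, 0.0217]
tool_rot: [-0.416, 0.574, -0.573, 0.411]
force: [-0.8, 0.0, -0.1]
finger_gap: 0.584
```

Run:
```python
from h import *
im=snapshot("wrist");print(go((.5081,.2931,.007),np.radians(-18.2)).round(4),sense()["tcp_pos"])
cv2.imwrite("pics/w2.png",im[:,:,::-1])
```

```text
[-0.0018  0.0166 -0.0006  0.0023 -0.0039  0.0018] [0.50817309 0.29125479 0.02364591]
```

View pics/w2.png

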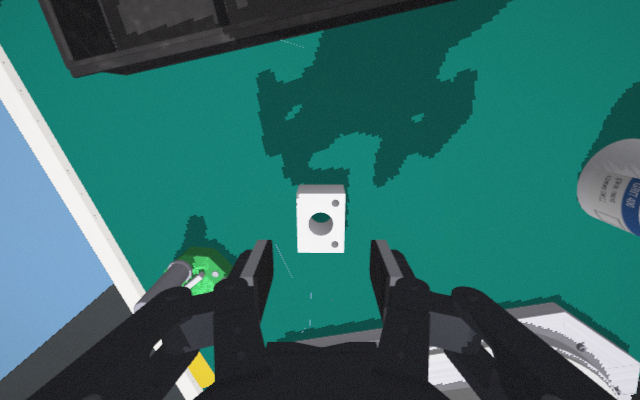

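Request:
{"fn": "play_rows", "kwargs": {
  "deltas": [
    [-0.0015,0.01,-0.0005,0.002,-0.004,0.002],
    [-0.0015,0.0165,-0.0005,0.002,-0.004,0.002],
    [-0.0015,0.0165,-0.0005,0.002,-0.004,0.002],
    [-0.0015,0.0165,-0.0005,0.002,-0.004,0.002]
  ]
}}

```text
t: 3.45
tcp_pos: [0.5094, 0.2953, 0.009]
tool_rot: [0.414, -0.572, 0.573, -0.417]
force: [-0.1, -1.0, -0.4]
finger_gap: 0.583
```

Request:
{"fn": "play_rows", "kwargs": {
  "deltas": [
    [0,0,0,0,0,0],
    [0,0,0,0,0,0],
    [0,0,0,0,0,0],
    [0,0,0,0,0,0],
    [0,0,0,0,0,0],
    [0,0,0,0,0,0]
  ],
  "gripper": 0.02,
  "force": 35
}}

```text
t: 4.05
tcp_pos: [0.509, 0.2952, 0.0084]
tool_rot: [0.414, -0.572, 0.572, -0.417]
force: [0.3, -0.5, -0.3]
finger_gap: 0.237
```

Run:
```python
from h import *
s=sense();print(s["tcp_pos"],s["finger_gap"],s["force"])
m=camera_model("wrist");im=snapshot("wrist");cv2.imwrite("pics/w3.png",im[:,:,::-1]);import pickle;pickle.dump((m,s),open("w3.pkl","wb"))
c=im[200:300,250:390,::-1];cv2.imwrite("pics/w3c.png",cv2.resize(c,None,fx=5,fy=5,interpolation=cv2.INTER_CUBIC))
```

```text
[0.50903559 0.2951609  0.00841981] 0.23672518527384095 [ 0.26338389 -0.53567354 -0.31325935]
```

View pics/w3c.png

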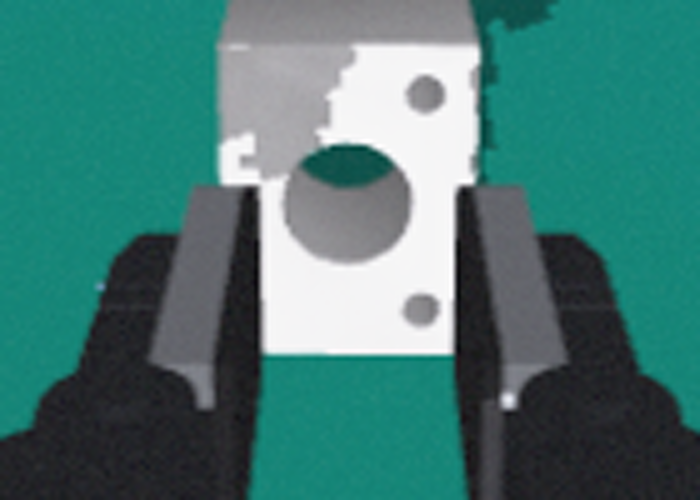

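Run:
```python
from h import *
import pickle
m,s=pickle.load(open("w3.pkl","rb"));Rt=R.from_quat(s["tool_rot"])
for y in (0,-.005,-.01,-.02,-.037):
  P=[Rt.apply([x,y,z])+s["tcp_pos"] for x in(-.011,.011) for z in(-.015,-.01,.01,.015)]
  print(y,((proj("wrist",np.array(P),m)-[250,200])*5).round(0).tolist())
```

```text
0 [[232.0, 60.0], [272.0, 60.0], [433.0, 60.0], [473.0, 60.0], [236.0, 221.0], [275.0, 221.0], [430.0, 221.0], [469.0, 221.0]]
-0.005 [[228.0, 74.0], [270.0, 74.0], [435.0, 74.0], [476.0, 74.0], [233.0, 238.0], [273.0, 238.0], [432.0, 239.0], [472.0, 239.0]]
-0.01 [[225.0, 89.0], [267.0, 89.0], [437.0, 89.0], [480.0, 89.0], [229.0, 257.0], [270.0, 257.0], [434.0, 257.0], [475.0, 257.0]]
-0.02 [[218.0, 121.0], [262.0, 121.0], [442.0, 121.0], [487.0, 121.0], [223.0, 298.0], [266.0, 298.0], [439.0, 298.0], [482.0, 298.0]]
-0.037 [[203.0, 185.0], [253.0, 185.0], [451.0, 185.0], [501.0, 185.0], [209.0, 377.0], [257.0, 377.0], [447.0, 377.0], [495.0, 377.0]]
```

View pics/w3.png

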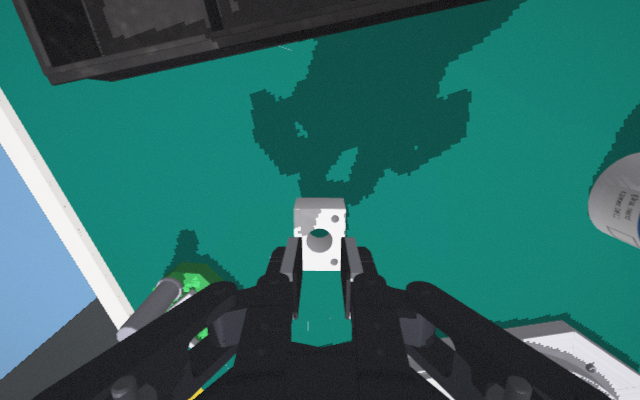

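Run:
```python
from h import *
im=snapshot("scene");s=sense();p=proj("scene",np.array([s["tcp_pos"],s["tcp_pos"]+[0,0,.022]]));print(p)
u,v=p[0].astype(int);c=im[v-60:v+40,u-60:u+60,::-1];cv2.imwrite("pics/s3.png",cv2.resize(c,None,fx=6,fy=6,interpolation=cv2.INTER_CUBIC))
```

```text
[[288.43648695 327.53239414]
 [287.9330617  320.57942165]]
```

View pics/s3.png

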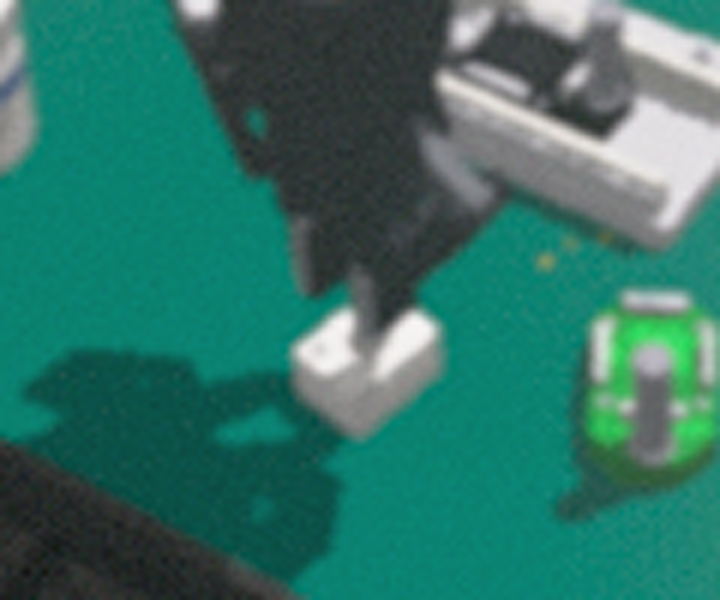

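Request:
{"fn": "play_rows", "kwargs": {
  "deltas": [
    [0,-0.02,0,0,0,0],
    [0,-0.05,0,0,0,0],
    [0,-0.05,0,0,0,0],
    [0,-0.05,0,0,0,0],
    [0,-0.05,0,0,0,0]
  ],
  "gripper": 0.0
}}

```text
t: 4.65
tcp_pos: [0.5081, 0.2947, 0.0577]
tool_rot: [0.414, -0.572, 0.572, -0.416]
force: [0.7, 0.2, -0.3]
finger_gap: 0.004
```

Run:
```python
from h import *
s=sense();print(s["tcp_pos"],s["finger_gap"])
im=snapshot("scene");p=proj("scene",np.array([s["tcp_pos"],s["tcp_pos"]+[0,0,.035]]));print(p)
u,v=p[0].astype(int);c=im[v-60:v+40,u-60:u+60,::-1].copy();c=cv2.resize(c,None,fx=6,fy=6,interpolation=cv2.INTER_CUBIC)
for q in p: cv2.circle(c,tuple(int(k) for k in (q-[u-60,v-60])*6),4,(0,0,255),-1)
cv2.imwrite("pics/s4.png",c)
im=snapshot("wrist");Rt=R.from_quat(s["tool_rot"])
c=cv2.resize(im[180:310,240:400,::-1],None,fx=5,fy=5,interpolation=cv2.INTER_CUBIC)
for y,col in((0,(0,0,255)),(-.035,(255,0,0))):
  for x in(-.011,0,.011):
    q=proj("wrist",Rt.apply([x,y,0])+s["tcp_pos"])[0];cv2.circle(c,tuple(int(k) for k in (q-[240,180])*5),4,col,-1)
cv2.imwrite("pics/w4.png",c)
```

```text
[0.50805556 0.29474152 0.05765969] 0.004330951729551984
[[287.80714844 311.72982116]
 [286.96452689 299.9477895 ]]
```

View pics/s4.png

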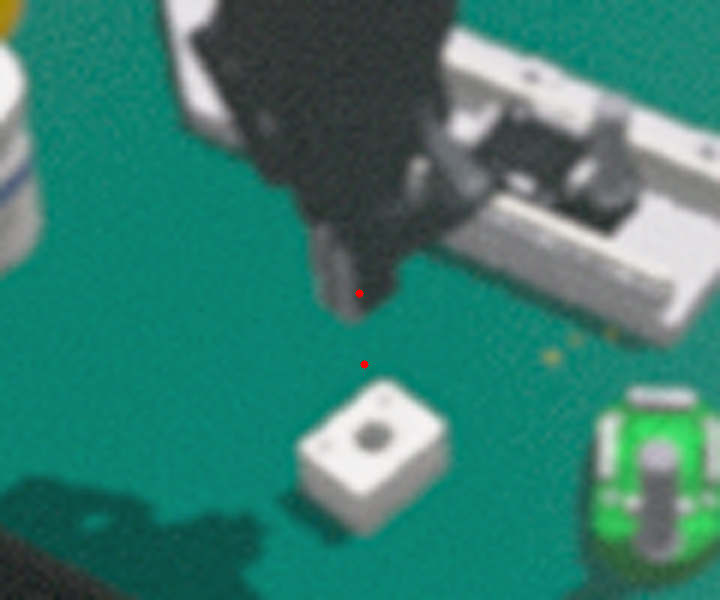

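View pics/w4.png

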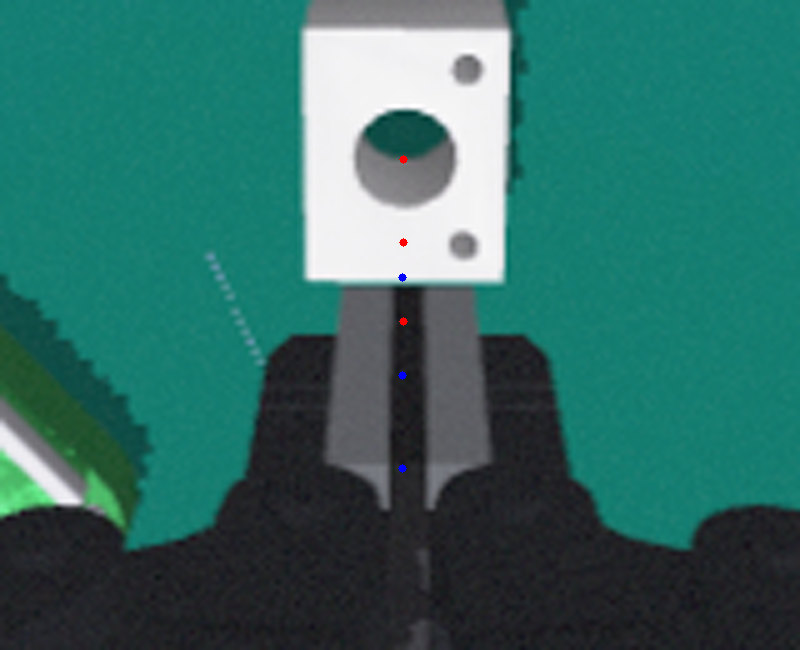

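Run:
```python
from h import *
print(go((.515,.238,.015),np.radians(-18.2)).round(4))
```

```text
[ 0.0517  0.0423  0.0242 -0.0011  0.0026 -0.0016]
```

Request:
{"fn": "play_rows", "kwargs": {
  "deltas": [
    [0.03,0,0.014,0,0,0],
    [0.0517,0.01,0.024,0,0,0],
    [0.0517,0.036,0.024,-0.001,0.003,-0.002],
    [0.0517,0.036,0.024,-0.001,0.003,-0.002],
    [0.0517,0.04,0.024,-0.001,0.003,-0.002],
    [0.0517,0.044,0.024,-0.001,0.003,-0.002],
    [0.0517,0.044,0.024,-0.001,0.003,-0.002]
  ]
}}

```text
t: 5.45
tcp_pos: [0.5157, 0.239, 0.0144]
tool_rot: [0.414, -0.572, 0.573, -0.416]
force: [0.1, -0.8, -1.0]
finger_gap: 0.003
```

Run:
```python
from h import *
s=sense();print(s["tcp_pos"],s["force"])
im=snapshot("scene");p=proj("scene",np.array([s["tcp_pos"],s["tcp_pos"]+[0,0,.035]]))
u,v=p[0].astype(int);c=im[v-50:v+40,u-60:u+60,::-1].copy();c=cv2.resize(c,None,fx=6,fy=6,interpolation=cv2.INTER_CUBIC)
cv2.imwrite("pics/s5.png",c)
```

```text
[0.51573057 0.23904875 0.01437325] [ 0.12540323 -0.83742644 -0.97977567]
```

View pics/s5.png

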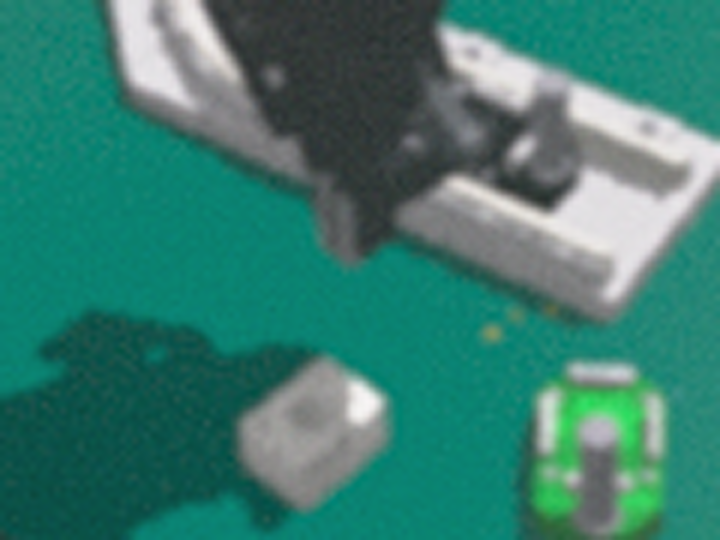

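Request:
{"fn": "play_rows", "kwargs": {
  "deltas": [
    [0,0.004,0,0,0,0],
    [0,0.008,0,0,0,0],
    [0,0.012,0,0,0,0],
    [0,0.016,0,0,0,0],
    [0,0.016,0,0,0,0]
  ]
}}

```text
t: 6.0
tcp_pos: [0.5153, 0.2384, -0.0024]
tool_rot: [0.414, -0.573, 0.573, -0.415]
force: [-0.0, 0.7, 0.1]
finger_gap: -0.0
```

Request:
{"fn": "play_rows", "kwargs": {
  "deltas": [
    [0,0.003,0,0,0,0],
    [0,0.006,0,0,0,0],
    [0,0.009,0,0,0,0],
    [0,0.012,0,0,0,0],
    [0,0.012,0,0,0,0]
  ]
}}

```text
t: 6.5
tcp_pos: [0.5155, 0.2384, -0.0141]
tool_rot: [0.414, -0.573, 0.573, -0.415]
force: [0.5, -0.0, -0.2]
finger_gap: 0.003
```

Request:
{"fn": "play_rows", "kwargs": {
  "deltas": [
    [0,0.002,0,0,0,0],
    [0,0.004,0,0,0,0],
    [0,0.006,0,0,0,0],
    [0,0.006,0,0,0,0]
  ]
}}

```text
t: 6.9
tcp_pos: [0.5157, 0.2385, -0.0199]
tool_rot: [0.414, -0.573, 0.573, -0.415]
force: [0.4, 0.2, -0.1]
finger_gap: 0.001
```

Run:
```python
from h import *
s=sense();print(s["tcp_pos"],s["force"])
im=snapshot("scene");p=proj("scene",np.array([s["tcp_pos"],s["tcp_pos"]+[0,0,.035]]))
u,v=p[0].astype(int);c=im[v-50:v+40,u-60:u+60,::-1].copy();c=cv2.resize(c,None,fx=6,fy=6,interpolation=cv2.INTER_CUBIC)
cv2.imwrite("pics/s6.png",c)
```

```text
[ 0.51567918  0.23849094 -0.01993857] [ 0.41448475  0.22342043 -0.0504232 ]
```

View pics/s6.png

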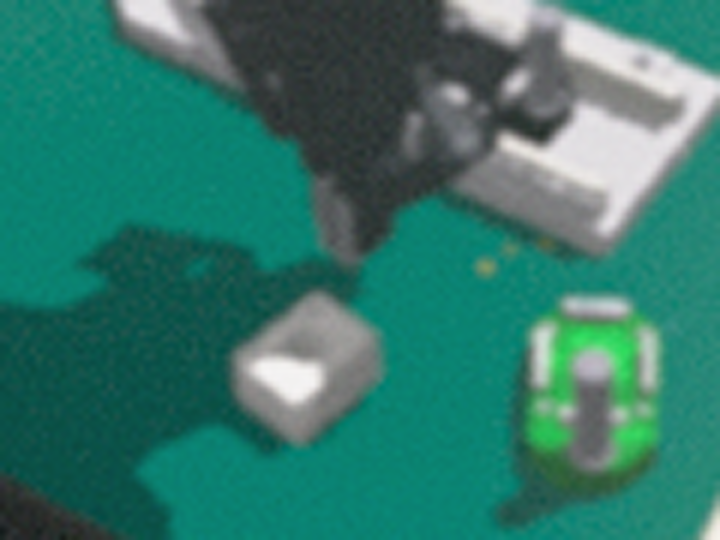

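Request:
{"fn": "play_rows", "kwargs": {
  "deltas": [
    [0,0.001,0,0,0,0],
    [0,0.002,0,0,0,0],
    [0,0.003,0,0,0,0],
    [0,0.003,0,0,0,0]
  ]
}}

```text
t: 7.35
tcp_pos: [0.5158, 0.2385, -0.0228]
tool_rot: [0.414, -0.573, 0.573, -0.415]
force: [-0.8, -0.2, -0.1]
finger_gap: -0.0
```

Request:
{"fn": "play_rows", "kwargs": {
  "deltas": [
    [0,0.001,0,0,0,0],
    [0,0.002,0,0,0,0],
    [0,0.002,0,0,0,0]
  ]
}}

```text
t: 7.65
tcp_pos: [0.5158, 0.2385, -0.0248]
tool_rot: [0.414, -0.573, 0.573, -0.415]
force: [-0.0, 0.5, 1.0]
finger_gap: -0.001
```

Request:
{"fn": "play_rows", "kwargs": {
  "deltas": [
    [0,0.001,0,0,0,0],
    [0,0.002,0,0,0,0],
    [0,0.002,0,0,0,0]
  ]
}}

```text
t: 7.95
tcp_pos: [0.5158, 0.2385, -0.0268]
tool_rot: [0.414, -0.573, 0.573, -0.415]
force: [-0.2, -0.5, 0.1]
finger_gap: 0.003
```

Request:
{"fn": "play_rows", "kwargs": {
  "deltas": [
    [0,0.001,0,0,0,0],
    [0,0.001,0,0,0,0]
  ]
}}

```text
t: 8.15
tcp_pos: [0.5158, 0.2385, -0.0278]
tool_rot: [0.414, -0.573, 0.573, -0.415]
force: [-0.3, 0.4, 0.1]
finger_gap: -0.004
```

Request:
{"fn": "play_rows", "kwargs": {
  "deltas": [
    [0,0.001,0,0,0,0],
    [0,0.002,0,0,0,0],
    [0,0.002,0,0,0,0]
  ]
}}

```text
t: 8.45
tcp_pos: [0.5158, 0.2385, -0.0298]
tool_rot: [0.414, -0.573, 0.573, -0.415]
force: [-0.0, -0.4, -0.1]
finger_gap: -0.003
```

Run:
```python
from h import *
s=sense();print(s["tcp_pos"],s["force"])
im=snapshot("scene");p=proj("scene",np.array([s["tcp_pos"],s["tcp_pos"]+[0,0,.035]]))
u,v=p[0].astype(int);c=im[v-40:v+20,u-40:u+40,::-1].copy();c=cv2.resize(c,None,fx=9,fy=9,interpolation=cv2.INTER_CUBIC)
cv2.imwrite("pics/s7.png",c)
```

```text
[ 0.51579522  0.23852827 -0.02982047] [-0.02719445 -0.40293703 -0.09161349]
```

View pics/s7.png

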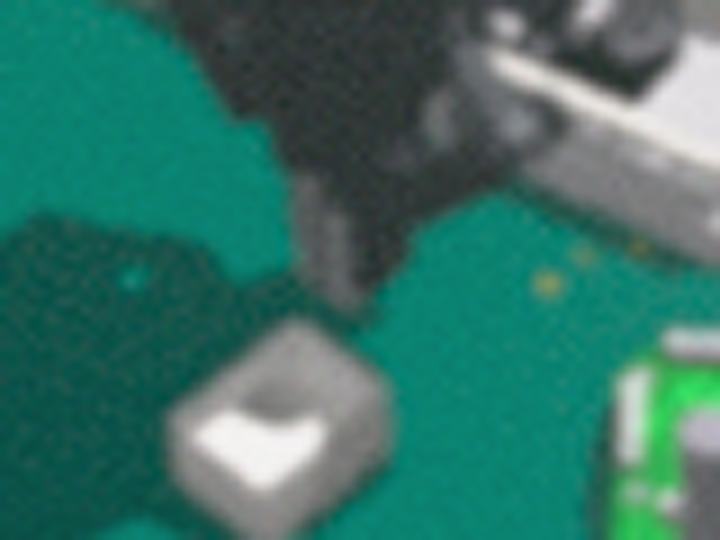

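Request:
{"fn": "play_rows", "kwargs": {
  "deltas": [
    [0,0.001,0,0,0,0],
    [0,0.002,0,0,0,0],
    [0,0.002,0,0,0,0]
  ]
}}

```text
t: 8.8
tcp_pos: [0.5158, 0.2385, -0.0318]
tool_rot: [0.414, -0.573, 0.573, -0.415]
force: [0.7, 0.3, -0.6]
finger_gap: -0.0
```

Request:
{"fn": "play_rows", "kwargs": {
  "deltas": [
    [0,0.001,0,0,0,0],
    [0,0.002,0,0,0,0],
    [0,0.002,0,0,0,0]
  ]
}}

```text
t: 9.1
tcp_pos: [0.5158, 0.2385, -0.0338]
tool_rot: [0.414, -0.573, 0.573, -0.415]
force: [0.7, -0.0, -0.0]
finger_gap: 0.004
```

Request:
{"fn": "play_rows", "kwargs": {
  "deltas": [
    [0,0.001,0,0,0,0],
    [0,0.001,0,0,0,0]
  ]
}}

```text
t: 9.3
tcp_pos: [0.516, 0.2386, -0.0343]
tool_rot: [0.414, -0.572, 0.573, -0.415]
force: [-0.4, 0.2, 4.4]
finger_gap: 0.002
```

Run:
```python
from h import *
print(go((.5081,.2931,-.027),np.radians(-18.2)).round(4))
```

```text
[-0.0493 -0.0073 -0.0245 -0.0022 -0.0003 -0.0011]
```

Request:
{"fn": "play_rows", "kwargs": {
  "deltas": [
    [0,-0.03,0,0,0,0],
    [0,-0.05,0,0,0,0],
    [-0.025,-0.05,-0.012,0,0,0],
    [-0.0493,-0.05,-0.0245,-0.002,0,-0.001],
    [-0.0493,-0.05,-0.0245,-0.002,0,-0.001],
    [-0.0493,-0.025,-0.0245,-0.002,0,-0.001],
    [-0.0493,-0.01,-0.0245,-0.002,0,-0.001],
    [-0.0493,-0.0073,-0.0245,-0.002,0,-0.001],
    [-0.0493,-0.0073,-0.0245,-0.002,0,-0.001]
  ],
  "gripper": 0.05
}}

```text
t: 10.2
tcp_pos: [0.5074, 0.2923, -0.0283]
tool_rot: [-0.415, 0.573, -0.573, 0.414]
force: [-0.0, -0.2, -0.0]
finger_gap: 0.586
```

Run:
```python
from h import *
s=sense();print(s["tcp_pos"],s["force"],go((.5081,.2931,-.027),np.radians(-18.2)).round(4))
im=snapshot("wrist");c=im[180:300,240:400,::-1];cv2.imwrite("pics/w5.png",cv2.resize(c,None,fx=5,fy=5,interpolation=cv2.INTER_CUBIC))
```

```text
[ 0.50741027  0.2922624  -0.02827978] [-0.03411503 -0.19803303 -0.03984716] [-0.001  -0.0013  0.0004  0.0018 -0.0009  0.0015]
```

View pics/w5.png

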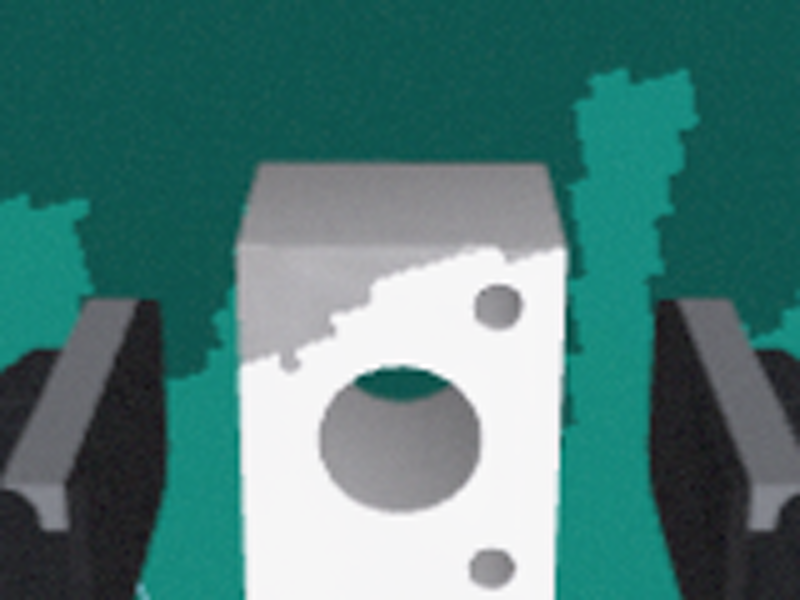

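Request:
{"fn": "play_rows", "kwargs": {
  "deltas": [
    [-0.001,-0.0015,0.0004,0.001,0,0.001],
    [-0.001,-0.0015,0.0004,0.001,0,0.001],
    [-0.001,-0.0015,0.0004,0.001,0,0.001],
    [-0.001,-0.0015,0.0004,0.001,0,0.001],
    [-0.001,-0.0015,0.0004,0.001,0,0.001],
    [-0.001,-0.0015,0.0004,0.001,0,0.001],
    [-0.001,-0.0015,0.0004,0.001,0,0.001]
  ],
  "gripper": 0.02,
  "force": 40
}}

```text
t: 10.95
tcp_pos: [0.5098, 0.2941, -0.0248]
tool_rot: [0.413, -0.572, 0.573, -0.416]
force: [0.1, -1.2, 5.8]
finger_gap: 0.336
```

Run:
```python
from h import *
import pickle
s=sense();print(s["tcp_pos"],s["force"],s["finger_gap"]*85.4)
m=camera_model("wrist");im=snapshot("wrist");pickle.dump((m,s,im),open("w6.pkl","wb"))
c=im[180:320,240:400,::-1];cv2.imwrite("pics/w6.png",cv2.resize(c,None,fx=4,fy=4,interpolation=cv2.INTER_CUBIC))
```

```text
[ 0.50975797  0.29408346 -0.02478729] [ 0.09955761 -1.2261528   5.83872009] 28.666586791453284
```

View pics/w6.png

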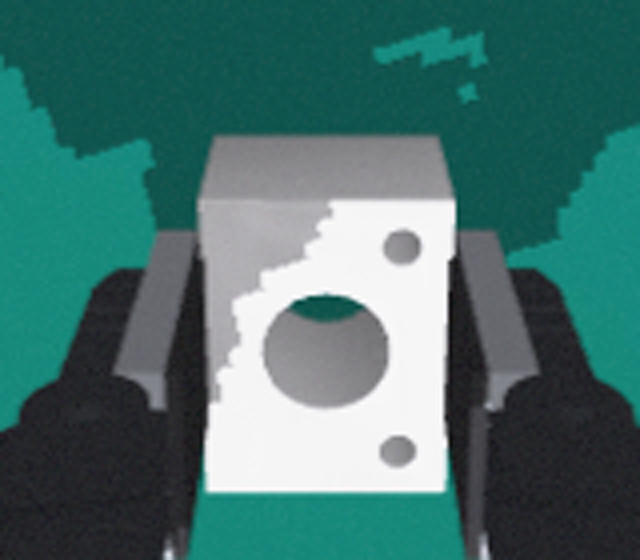

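Run:
```python
from h import *
import pickle
m,s,im=pickle.load(open("w6.pkl","rb"));Rt=R.from_quat(s["tool_rot"])
P=onz("wrist",(np.array([(200,200),(455,200),(447,490),(207,490),(326,352)])+.5)/4-.5+[240,180],.022,m)
print((P*1e3).round(1).tolist());print((Rt.inv().apply(P-s["tcp_pos"])*1e3).round(1))
```

```text
[[502.1, 316.8, 22.0], [530.2, 307.5, 22.0], [518.1, 270.0, 22.0], [489.5, 279.5, 22.0], [509.8, 293.3, 22.0]]
[[-19.3 -46.8 -14.2]
 [-19.3 -46.7  15.4]
 [ 20.1 -46.8  15.6]
 [ 20.1 -46.9 -14.5]
 [  0.6 -46.8   0.4]]
```

Run:
```python
from h import *
x=go((.5125,.1514,.035),np.radians(-18.2));print(x.round(4))
```

```text
[ 0.1345 -0.06    0.0474 -0.0029 -0.0003 -0.0023]
```

Request:
{"fn": "play_rows", "kwargs": {
  "deltas": [
    [0,-0.02,0,0,0,0],
    [0,-0.05,0,0,0,0],
    [0,-0.07,0,0,0,0],
    [0.01,-0.07,0.003,0,-0.14,0],
    [0.03,-0.07,0.011,0,-0.28,0],
    [0.05,-0.07,0.018,0,-0.42,0],
    [0.07,-0.07,0.025,0,-0.56,0],
    [0.09,-0.07,0.032,0,-0.7,0],
    [0.11,-0.07,0.039,0,-0.84,0],
    [0.125,-0.07,0.044,0,-0.98,0],
    [0.134,-0.07,0.047,0,-1.12,0],
    [0.134,-0.07,0.047,0,-1.26,0]
  ]
}}

```text
t: 12.2
tcp_pos: [0.511, 0.1505, 0.0438]
tool_rot: [-0.673, 0.217, -0.217, 0.673]
force: [-0.0, 0.7, -0.4]
finger_gap: 0.338
```

Request:
{"fn": "play_rows", "kwargs": {
  "deltas": [
    [0,0,0,0,-0.14,0],
    [0,0,0,0,-0.28,0],
    [0,0,0,0,-0.42,0],
    [0,0,0,0,-0.494,0],
    [0,0,0,0,-0.494,0],
    [0,0,0,0,-0.494,0],
    [0,0,0,0,-0.494,0]
  ]
}}

```text
t: 12.9
tcp_pos: [0.5112, 0.1519, 0.0439]
tool_rot: [-0.705, 0.048, -0.048, 0.706]
force: [-0.3, -0.7, -1.9]
finger_gap: 0.338
```

Run:
```python
from h import *
import pickle
s=sense();print(s["tcp_pos"],s["force"],s["finger_gap"]*85.4,s["q"].round(2),R.from_quat(s["tool_rot"]).as_matrix().round(3).tolist())
m=camera_model("wrist");im=snapshot("wrist");pickle.dump((m,s,im),open("w7.pkl","wb"));cv2.imwrite("pics/w7.png",im[:,:,::-1])
```

```text
[0.51122268 0.15186026 0.04394234] [-0.34422321 -0.74613055 -1.86476492] 28.83469080590717 [ 0.08  0.64  1.79  0.    0.71 -1.36] [[0.991, 0.001, 0.135], [-0.135, 0.001, 0.991], [0.001, -1.0, 0.001]]
```

View pics/w7.png

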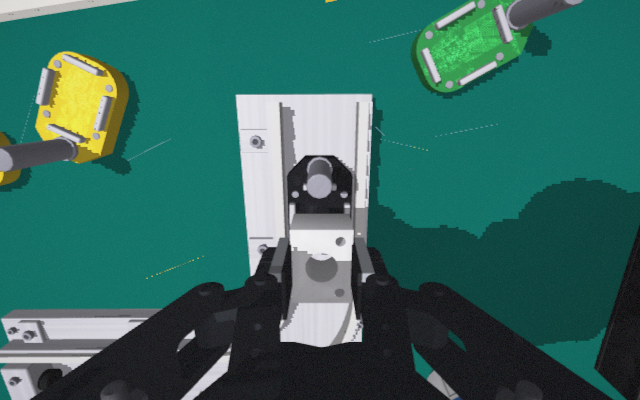

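Run:
```python
import cv2
im=cv2.imread("pics/w7.png");cv2.imwrite("pics/w7c.png",cv2.resize(im[140:320,225:395],None,fx=4.4,fy=4.4,interpolation=cv2.INTER_CUBIC)[:,:748])
cv2.imwrite("pics/w7d.png",cv2.resize(im[150:215,275:365],None,fx=8,fy=8,interpolation=cv2.INTER_CUBIC))
```

```text
(no output)
```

View pics/w7d.png

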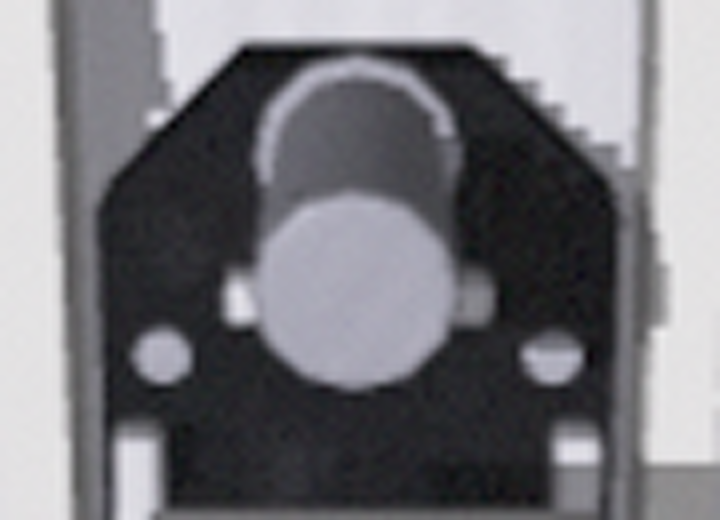

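Run:
```python
from h import *
import pickle
m,s,im=pickle.load(open("w7.pkl","rb"));Rt=R.from_quat(s["tool_rot"])
def f(pts,z,n):
    P=onz("wrist",(np.array(pts,float)+.5)/8-.5+[275,150],z,m)
    print(n,(P*1e3)[:,:2].round(1).tolist(),(Rt.inv().apply(P-s["tcp_pos"])*1e3)[:,[0,2]].round(1).tolist())
f([(355,291)],.070,"post top")
f([(105,480),(615,480),(98,205),(612,205)],.025,"base sides")
f([(240,45),(470,45)],.025,"tail")
f([(115,430),(163,430),(552,430),(603,430)],.031,"side ledges rear end")
f([(60,60),(75,480),(655,60),(640,480)],.028,"rails inner top")
```

```text
post top [[477.4, 155.6]] [[-34.0, -0.8]]
base sides [[503.2, 130.1], [509.1, 173.5], [479.3, 133.6], [485.1, 175.8]] [[-5.0, -22.6], [-5.0, 21.1], [-29.2, -22.4], [-29.2, 20.2]]
tail [[467.7, 147.3], [470.2, 165.8]] [[-42.5, -10.5], [-42.5, 8.2]]
side ledges rear end [[497.0, 132.7], [497.5, 136.6], [501.9, 168.4], [502.4, 172.6]] [[-11.5, -21.0], [-11.5, -17.0], [-11.5, 15.1], [-11.5, 19.4]]
rails inner top [[466.5, 133.0], [501.9, 128.1], [472.9, 180.3], [508.3, 175.4]] [[-41.8, -24.7], [-6.1, -24.8], [-41.8, 22.9], [-6.1, 22.9]]
```

```bash
cat >> e1.py <<'E'
print("----")
Q=onz("wrist",cr([(315,188),(470,158),(355,417),(513,388),(250,240),(272,380),(548,195),(580,328),(280,193),(502,155),(318,398),(537,362)],290,175,10),.031,m)*1e3
x=np.array([.991,-.135,0]);y=np.array([.135,.991,0])
print(np.c_[Q@x,Q@y].round(1))
print("now L/R rear ends", np.array([[502.2,170.5,0],[497.3,134.7,0]])@np.c_[x,y])
E
python3 e1.py | sed -n '/----/,$p'
```

```text
----
[[476.4 237.1]
 [499.5 237.6]
 [475.9 200.7]
 [500.  201.1]
 [465.5 231. ]
 [464.7 208.8]
 [509.9 230. ]
 [511.4 208.7]
 [471.2 237.3]
 [504.2 237.2]
 [471.  204.7]
 [504.2 204.5]]
now L/R rear ends [[474.6627 236.7625]
 [474.6398 200.6232]]
```

Request:
{"fn": "play_rows", "kwargs": {
  "deltas": [
    [0.0002,0.01,-0.0013,0,0,0],
    [0.0002,0.02,-0.0013,0,0,0],
    [0.0002,0.028,-0.0013,0,0,0],
    [0.0002,0.034,-0.0013,0,0,0],
    [0.0002,0.034,-0.0013,0,0,0],
    [0.0002,0.034,-0.0013,0,0,0]
  ]
}}

```text
t: 13.55
tcp_pos: [0.5113, 0.1505, 0.0097]
tool_rot: [-0.705, 0.047, -0.048, 0.706]
force: [0.7, 0.2, -0.3]
finger_gap: 0.337
```

Run:
```python
from h import *
import pickle
s=sense();print(s["tcp_pos"],s["force"],s["finger_gap"]*85.4)
m=camera_model("wrist");im=snapshot("wrist");pickle.dump((m,s,im),open("w8.pkl","wb"))
c=im[160:300,240:400,::-1];cv2.imwrite("pics/w8.png",cv2.resize(c,None,fx=5,fy=5,interpolation=cv2.INTER_CUBIC)[:600])
```

```text
[0.51132026 0.15054161 0.00970602] [ 0.72649125  0.22183867 -0.32542088] 28.799796254973067
```

View pics/w8.png

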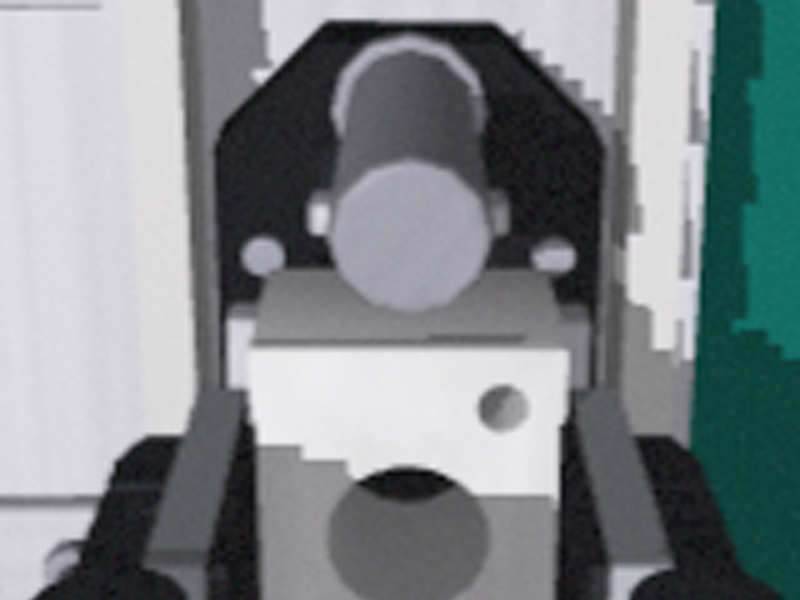

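Run:
```python
from h import *
import pickle
m,s,im=pickle.load(open("w8.pkl","rb"));Rt=R.from_quat(s["tool_rot"])
def f(pts,z,n):
    P=onz("wrist",(np.array(pts,float)+.5)/5-.5+[240,160],z,m)
    print(n,(Rt.inv().apply(P-s["tcp_pos"])*1e3)[:,[0,2]].round(1).tolist())
f([(410,236)],.070,"post top")
f([(265,270),(552,270)],.0345,"block rear bottom")
f([(248,348),(570,348)],.0565,"block rear top")
f([(228,306),(253,306),(588,306)],.031,"side ledges rear end")
f([(263,256),(553,254)],.031,"pin z31");f([(263,256),(553,254)],.025,"pin z25")
f([(217,145),(605,145),(219,250),(603,250)],.025,"base")
f([(190,20),(195,250),(630,20),(615,280)],.028,"rails")
f([(325,22),(495,22)],.025,"tail top");f([(325,22),(495,22)],.012,"tail bottom")
```

```text
post top [[-34.4, 0.5]]
block rear bottom [[-18.3, -15.0], [-18.3, 15.7]]
block rear top [[-18.8, -14.5], [-18.8, 15.4]]
side ledges rear end [[-12.8, -19.5], [-12.8, -16.7], [-12.8, 20.2]]
pin z31 [[-18.6, -15.5], [-18.9, 16.1]]
pin z25 [[-16.5, -16.1], [-16.7, 16.8]]
base [[-29.5, -20.8], [-29.5, 22.2], [-17.2, -21.0], [-17.2, 22.4]]
rails [[-44.1, -22.8], [-18.2, -23.3], [-44.1, 23.9], [-14.7, 23.5]]
tail top [[-43.3, -8.6], [-43.3, 9.7]]
tail bottom [[-40.8, -9.4], [-40.8, 10.5]]
```

Request:
{"fn": "play_rows", "kwargs": {
  "deltas": [
    [-0.0007,0.001,0,0,0,0],
    [-0.0007,0.002,0,0,0,0],
    [-0.0007,0.003,0,0,0,0],
    [-0.0007,0.004,0,0,0,0],
    [-0.0007,0.005,0,0,0,0],
    [-0.0007,0.0055,0,0,0,0]
  ]
}}

```text
t: 14.2
tcp_pos: [0.5107, 0.1506, 0.0044]
tool_rot: [-0.705, 0.047, -0.048, 0.706]
force: [0.4, -0.3, -0.6]
finger_gap: 0.34
```

Request:
{"fn": "play_rows", "kwargs": {
  "deltas": [
    [0,0.001,0,0,0,0],
    [0,0.002,0,0,0,0],
    [0,0.003,0,0,0,0],
    [0,0.003,0,0,0,0]
  ]
}}

```text
t: 14.6
tcp_pos: [0.5106, 0.1506, 0.0014]
tool_rot: [-0.705, 0.047, -0.048, 0.706]
force: [-0.4, -0.5, -1.6]
finger_gap: 0.337
```

Request:
{"fn": "play_rows", "kwargs": {
  "deltas": [
    [0,0.0007,0,0,0,0],
    [0,0.001,0,0,0,0],
    [0,0.001,0,0,0,0]
  ]
}}

```text
t: 14.9
tcp_pos: [0.5108, 0.1506, 0.0005]
tool_rot: [-0.705, 0.047, -0.048, 0.706]
force: [0.4, 0.0, -0.9]
finger_gap: 0.338
```

Request:
{"fn": "play_rows", "kwargs": {
  "deltas": [
    [0,0.0005,0,0,0,0],
    [0,0.0008,0,0,0,0],
    [0,0.0008,0,0,0,0]
  ]
}}

```text
t: 15.2
tcp_pos: [0.5109, 0.1506, 0.0002]
tool_rot: [-0.705, 0.047, -0.048, 0.706]
force: [-1.6, -0.1, 5.0]
finger_gap: 0.337
```

Request:
{"fn": "play_rows", "kwargs": {
  "deltas": [
    [0,-0.0005,0,0,0,0],
    [0,-0.0005,0,0,0,0],
    [0,-0.0005,0,0,0,0],
    [0,-0.0005,0,0,0,0],
    [0,-0.02,0,0,0,0],
    [0,-0.045,0,0,0,0],
    [0,-0.045,0,0,0,0],
    [0,-0.045,0,0,0,0]
  ],
  "gripper": 0.06
}}

```text
t: 16.0
tcp_pos: [0.511, 0.1506, 0.045]
tool_rot: [-0.705, 0.047, -0.048, 0.706]
force: [-0.1, 0.4, -0.6]
finger_gap: 0.703
```

Run:
```python
from h import *
import pickle
s=sense();print(s["tcp_pos"],s["force"],s["finger_gap"]*85.4)
m=camera_model("wrist");im=snapshot("wrist");pickle.dump((m,s,im),open("w9.pkl","wb"))
c=im[150:300,240:400,::-1];cv2.imwrite("pics/w9.png",cv2.resize(c,None,fx=4,fy=4,interpolation=cv2.INTER_CUBIC)[:600])
```

```text
[0.51095249 0.15063327 0.04495927] [-0.14772026  0.42793489 -0.61513939] 60.06465167295558
```

View pics/w9.png

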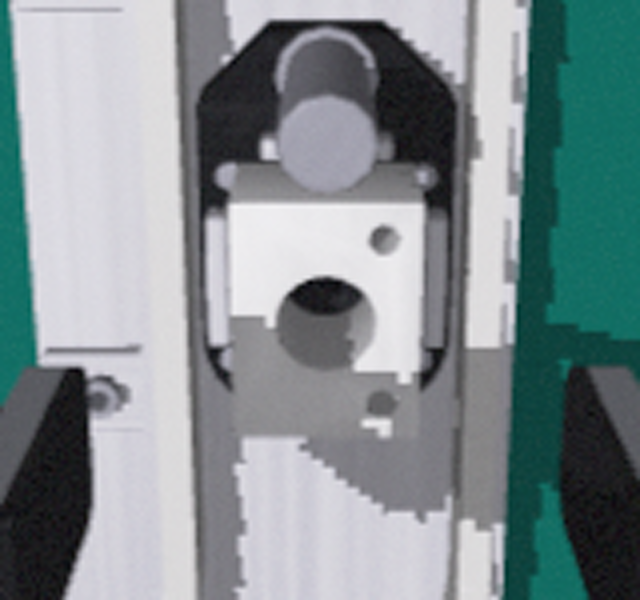

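Run:
```python
from h import *
import pickle
m,s,im=pickle.load(open("w9.pkl","rb"));Rt=R.from_quat(s["tool_rot"])
def f(pts,z,n):
    P=onz("wrist",(np.array(pts,float)+.5)/4-.5+[240,150],z,m)
    print(n,(Rt.inv().apply(P-s["tcp_pos"])*1e3)[:,[0,2]].round(1).tolist(),(P*1e3)[:,:2].round(1).tolist())
f([(329,143)],.070,"post top")
f([(230,203),(422,203),(420,435),(235,435)],.047,"block top")
f([(205,345),(446,345)],.031,"side ledge front")
```

```text
post top [[-34.0, 0.7]] [[477.3, 155.9]]
block top [[-18.4, -14.2], [-18.4, 14.9], [21.0, 15.5], [20.9, -14.3]] [[490.8, 139.0], [494.7, 167.8], [533.8, 163.2], [529.8, 133.6]]
side ledge front [[12.4, -20.5], [12.4, 21.0]] [[520.6, 128.7], [526.1, 169.8]]
```

Request:
{"fn": "play_rows", "kwargs": {
  "deltas": [
    [-0.03,0,0,0,0,0],
    [-0.066,0,0,0,0,0],
    [-0.066,0,0,0,0,0],
    [-0.066,0.01,0,0,0,0],
    [-0.066,0.035,0,0,0,0],
    [-0.066,0.0495,0,0,0,0],
    [-0.066,0.0495,0,0,0,0],
    [-0.066,0.0495,0,0,0,0]
  ],
  "gripper": 0.0
}}

```text
t: 16.85
tcp_pos: [0.446, 0.1594, -0.0057]
tool_rot: [-0.705, 0.048, -0.048, 0.706]
force: [0.3, 0.0, 0.2]
finger_gap: -0.003
```

```bash
cat > path.py <<'E'
from h import *
yaw0=np.radians(-7.75);O=np.array([.5567,.0395]);c0,s0=np.cos(yaw0),np.sin(yaw0);M=np.array([[c0,-s0],[s0,c0]])
RC=.0833;D=.018
S1=np.pi/2*.0845
def carrier(s): # s = arc from bend start (track x=5)
    if s<0: p=np.array([.005+s,.105])
    elif s<S1:
        a=s/.0845;p=np.array([.005,.0205])+RC*np.array([np.sin(a),np.cos(a)])
    else: p=np.array([.0895,.0205-(s-S1)])
    hs=[-np.clip((s+d)/.0845,0,np.pi/2) for d in np.linspace(-.02,.02,21)]
    return p,np.mean(hs)
def tcp(s,D=D):
    p,h=carrier(s);t=p-np.array([np.cos(h),np.sin(h)])*(.028+D)
    return O+M@t,h+yaw0
def totrack(w): return M.T@(np.array(w[:2])-O)
def rows(ss,z,D=D,s=None):
    s=s or sense();Rt=R.from_quat(s["tool_rot"]);out=[]
    for a in ss:
        w,h=tcp(a,D);d=Rt.inv().apply(np.r_[w,z]-s["tcp_pos"])
        x=Rt.apply([1,0,0]);cur=np.arctan2(x[1],x[0])
        out.append([*d.round(4),0,round(-(h-cur),3),0])
    return out
E
python3 - <<'E'
from path import *
s=sense();print(s["tcp_pos"],s["force"],totrack(s["tcp_pos"]),s["finger_gap"])
for r in rows(np.arange(-.07,-.02,.004),-.0045): print(r)
im=snapshot("wrist");c=im[150:300,220:420,::-1];cv2.imwrite("pics/w10.png",cv2.resize(c,None,fx=4,fy=4,interpolation=cv2.INTER_CUBIC)[:600])
E
```

```text
[ 0.44602068  0.15935774 -0.00569322] [0.32073476 0.02090354 0.23346429] [-0.12583129  0.10383773] -0.003193636748508364
[np.float64(0.0148), np.float64(-0.0012), np.float64(0.0012), 0, np.float64(0.0), 0]
[np.float64(0.0188), np.float64(-0.0012), np.float64(0.0012), 0, np.float64(0.0), 0]
[np.float64(0.0228), np.float64(-0.0012), np.float64(0.0012), 0, np.float64(0.0), 0]
[np.float64(0.0268), np.float64(-0.0012), np.float64(0.0012), 0, np.float64(0.0), 0]
[np.float64(0.0308), np.float64(-0.0012), np.float64(0.0012), 0, np.float64(0.0), 0]
[np.float64(0.0348), np.float64(-0.0012), np.float64(0.0012), 0, np.float64(0.0), 0]
[np.float64(0.0388), np.float64(-0.0012), np.float64(0.0012), 0, np.float64(0.0), 0]
[np.float64(0.0428), np.float64(-0.0012), np.float64(0.0012), 0, np.float64(0.0), 0]
[np.float64(0.0468), np.float64(-0.0012), np.float64(0.0012), 0, np.float64(0.0), 0]
[np.float64(0.0508), np.float64(-0.0012), np.float64(0.0012), 0, np.float64(0.0), 0]
[np.float64(0.0548), np.float64(-0.0012), np.float64(0.0012), 0, np.float64(0.0), 0]
[np.float64(0.0588), np.float64(-0.0012), np.float64(0.0012), 0, np.float64(0.0), 0]
[np.float64(0.0628), np.float64(-0.0012), np.float64(0.0012), 0, np.float64(0.0), 0]
```

View pics/w10.png

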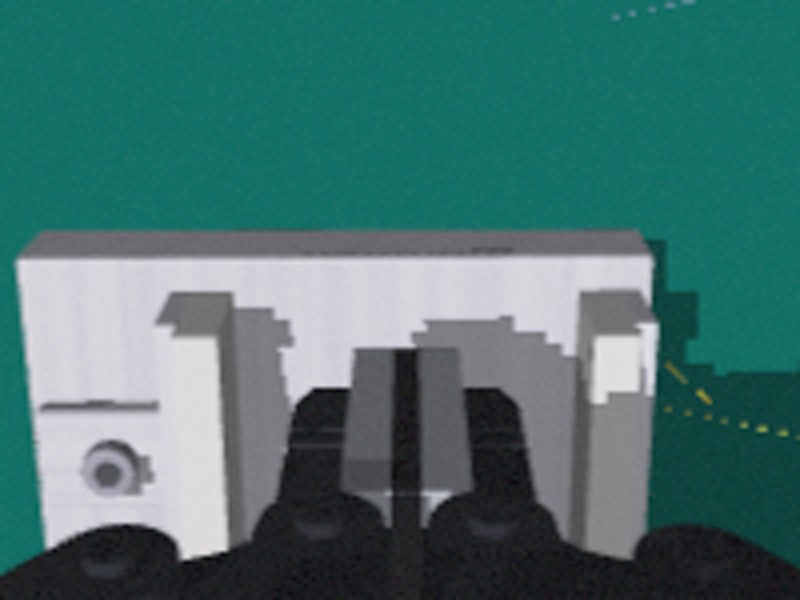

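Request:
{"fn": "play_rows", "kwargs": {
  "deltas": [
    [0.006,-0.001,0,0,0,0],
    [0.01,-0.001,0,0,0,0],
    [0.013,-0.001,0,0,0,0],
    [0.016,-0.001,0,0,0,0],
    [0.019,-0.001,0,0,0,0],
    [0.022,-0.001,0,0,0,0]
  ]
}}

```text
t: 17.5
tcp_pos: [0.4666, 0.1565, -0.0038]
tool_rot: [-0.705, 0.048, -0.048, 0.706]
force: [-2.1, -0.1, 1.5]
finger_gap: -0.002
```

Request:
{"fn": "play_rows", "kwargs": {
  "deltas": [
    [0.004,0,0,0,0,0],
    [0.008,0,0,0,0,0],
    [0.012,0,0,0,0,0],
    [0.016,0,0,0,0,0],
    [0.02,0,0,0,0,0],
    [0.024,0,0,0,0,0],
    [0.028,0,0,0,0,0],
    [0.03,0,0,0,0,0],
    [0.03,0,0,0,0,0]
  ]
}}

```text
t: 18.4
tcp_pos: [0.498, 0.1525, -0.0038]
tool_rot: [-0.705, 0.047, -0.049, 0.706]
force: [-0.9, 0.7, 0.4]
finger_gap: 0.002
```

Run:
```python
from path import *
s=sense();print(s["tcp_pos"],s["force"],totrack(s["tcp_pos"]))
im=snapshot("scene");p=proj("scene",np.array([[.5,.15,.03]]))[0].astype(int)
c=im[p[1]-60:p[1]+50,p[0]-70:p[0]+60,::-1];cv2.imwrite("pics/s11.png",cv2.resize(c,None,fx=5,fy=5,interpolation=cv2.INTER_CUBIC))
for r in rows(np.arange(-.036,.03,.004),-.0045): print([float(k) for k in r])
```

```text
[ 0.49803411  0.15247055 -0.0037862 ] [-0.855863    0.66479168  0.41687761] [-0.07336421  0.10402752]
[-0.0036, 0.0007, 0.0009, 0.0, 0.0, 0.0]
[0.0004, 0.0008, 0.0009, 0.0, 0.0, 0.0]
[0.0044, 0.0008, 0.0009, 0.0, 0.0, 0.0]
[0.0084, 0.0008, 0.0009, 0.0, 0.0, 0.0]
[0.0124, 0.0008, 0.0009, 0.0, 0.0, 0.0]
[0.0164, 0.0008, 0.0011, 0.0, 0.004, 0.0]
[0.0204, 0.0008, 0.0015, 0.0, 0.012, 0.0]
[0.0245, 0.0008, 0.002, 0.0, 0.024, 0.0]
[0.0285, 0.0008, 0.0028, 0.0, 0.041, 0.0]
[0.0325, 0.0009, 0.0038, 0.0, 0.062, 0.0]
[0.0366, 0.0009, 0.0037, 0.0, 0.088, 0.0]
[0.0406, 0.0009, 0.0048, 0.0, 0.119, 0.0]
[0.0448, 0.0009, 0.0059, 0.0, 0.154, 0.0]
[0.049, 0.0009, 0.007, 0.0, 0.193, 0.0]
[0.0533, 0.0009, 0.0082, 0.0, 0.237, 0.0]
[0.0576, 0.0009, 0.0093, 0.0, 0.284, 0.0]
[0.0621, 0.001, 0.0102, 0.0, 0.332, 0.0]
```

View pics/s11.png

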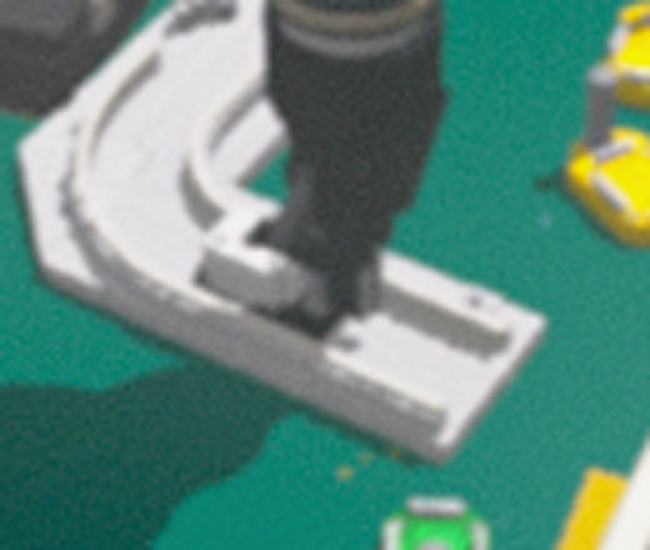

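```bash
sed -i 's/np.linspace(-.02,.02,21)/np.linspace(-.02,.012,21)/' path.py
python3 - <<'E'
from path import *
for r in rows(np.arange(-.032,.05,.004),-.0045): print([float(k) for k in r])
E
```

```text
[0.0004, 0.0008, 0.0009, 0.0, 0.0, 0.0]
[0.0044, 0.0008, 0.0009, 0.0, 0.0, 0.0]
[0.0084, 0.0008, 0.0009, 0.0, 0.0, 0.0]
[0.0124, 0.0008, 0.0009, 0.0, 0.0, 0.0]
[0.0164, 0.0008, 0.0009, 0.0, 0.0, 0.0]
[0.0204, 0.0008, 0.0009, 0.0, 0.0, 0.0]
[0.0244, 0.0008, 0.0011, 0.0, 0.004, 0.0]
[0.0285, 0.0008, 0.0016, 0.0, 0.014, 0.0]
[0.0325, 0.0009, 0.0011, 0.0, 0.029, 0.0]
[0.0364, 0.0009, 0.0019, 0.0, 0.05, 0.0]
[0.0405, 0.0009, 0.0029, 0.0, 0.077, 0.0]
[0.0445, 0.0009, 0.0039, 0.0, 0.109, 0.0]
[0.0486, 0.0009, 0.0049, 0.0, 0.147, 0.0]
[0.0528, 0.0009, 0.0061, 0.0, 0.19, 0.0]
[0.0571, 0.0009, 0.0072, 0.0, 0.237, 0.0]
[0.0614, 0.001, 0.0081, 0.0, 0.284, 0.0]
[0.0657, 0.001, 0.0088, 0.0, 0.332, 0.0]
[0.0701, 0.001, 0.0093, 0.0, 0.379, 0.0]
[0.0745, 0.001, 0.0096, 0.0, 0.426, 0.0]
[0.0789, 0.001, 0.0096, 0.0, 0.474, 0.0]
[0.0834, 0.001, 0.0095, 0.0, 0.521, 0.0]
```

Request:
{"fn": "play_rows", "kwargs": {
  "deltas": [
    [0.0044,0.0005,0.0005,0,0,0],
    [0.0084,0.0005,0.0009,0,0,0],
    [0.0124,0.0005,0.0009,0,0,0],
    [0.0164,0.0005,0.0009,0,0,0],
    [0.0204,0.0005,0.0009,0,0,0],
    [0.0244,0.0005,0.0011,0,0.004,0],
    [0.0285,0.0005,0.0013,0,0.014,0],
    [0.0325,0.0005,0.0014,0,0.029,0],
    [0.0364,0.0005,0.0019,0,0.05,0],
    [0.0405,0.0005,0.0029,0,0.077,0]
  ]
}}

```text
t: 19.45
tcp_pos: [0.5375, 0.1499, -0.0043]
tool_rot: [-0.703, 0.075, -0.076, 0.703]
force: [-1.7, 0.1, -0.5]
finger_gap: 0.001
```

Run:
```python
from path import *
s=sense();print(s["tcp_pos"],s["force"],totrack(s["tcp_pos"]))
for r in rows(np.arange(.008,.07,.004),-.0045): print([float(k) for k in r])
im=snapshot("top");c=im[150:260,230:370,::-1];cv2.imwrite("pics/t12.png",cv2.resize(c,None,fx=5,fy=5,interpolation=cv2.INTER_CUBIC))
```

```text
[ 0.53754047  0.14992053 -0.00427817] [-1.74120154  0.09769388 -0.48659322] [-0.03387484  0.10682826]
[0.0009, 0.0002, 0.0002, 0.0, -0.003, 0.0]
[0.0048, 0.0002, 0.0015, 0.0, 0.029, 0.0]
[0.0088, 0.0002, 0.0029, 0.0, 0.067, 0.0]
[0.0129, 0.0002, 0.0043, 0.0, 0.111, 0.0]
[0.0171, 0.0002, 0.0058, 0.0, 0.158, 0.0]
[0.0213, 0.0002, 0.007, 0.0, 0.205, 0.0]
[0.0256, 0.0002, 0.0081, 0.0, 0.253, 0.0]
[0.0299, 0.0002, 0.0089, 0.0, 0.3, 0.0]
[0.0343, 0.0003, 0.0096, 0.0, 0.347, 0.0]
[0.0387, 0.0003, 0.01, 0.0, 0.395, 0.0]
[0.0431, 0.0003, 0.0102, 0.0, 0.442, 0.0]
[0.0475, 0.0003, 0.0102, 0.0, 0.489, 0.0]
[0.0519, 0.0003, 0.01, 0.0, 0.537, 0.0]
[0.0563, 0.0003, 0.0096, 0.0, 0.584, 0.0]
[0.0607, 0.0003, 0.009, 0.0, 0.631, 0.0]
[0.065, 0.0003, 0.0082, 0.0, 0.679, 0.0]
```

View pics/t12.png

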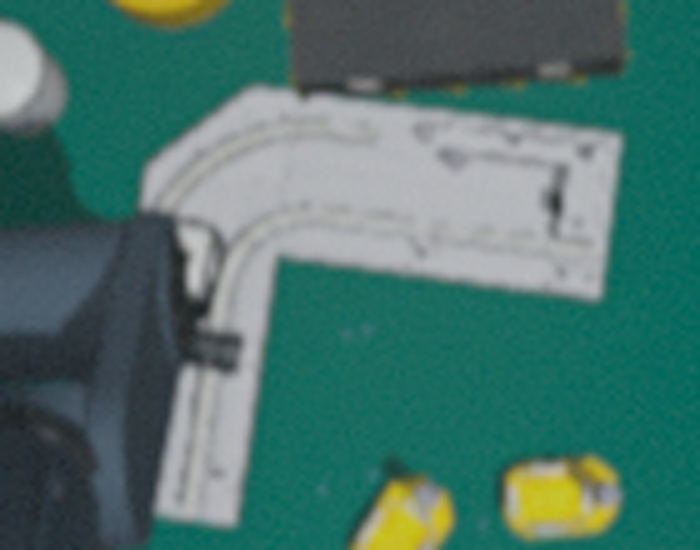

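Request:
{"fn": "play_rows", "kwargs": {
  "deltas": [
    [0.0048,0,0.0015,0,0.029,0],
    [0.0088,0,0.0029,0,0.067,0],
    [0.0129,0,0.0043,0,0.111,0],
    [0.0171,0,0.0058,0,0.158,0],
    [0.0213,0,0.007,0,0.205,0],
    [0.0256,0,0.0081,0,0.253,0]
  ]
}}

```text
t: 20.1
tcp_pos: [0.5643, 0.1527, -0.0042]
tool_rot: [-0.687, 0.164, -0.164, 0.688]
force: [-1.1, 0.8, -0.2]
finger_gap: 0.001
```

```bash
cat > chk.py <<'E'
from path import *
import sys
a,b=float(sys.argv[1]),float(sys.argv[2]);n=sys.argv[3]
s=sense();x=R.from_quat(s["tool_rot"]).apply([1,0,0]);f=s["force"]
print(s["tcp_pos"].round(4),f.round(1),"along",(f[:2]@x[:2]).round(1),"track",totrack(s["tcp_pos"]).round(4),"q6",s["q"][5].round(2))
for r in rows(np.arange(a,b,.004),-.0045): print([float(k) for k in r])
if n!="0":
    cam=sys.argv[4];im=snapshot(cam);c=im[150:260,230:370,::-1] if cam=="top" else im[190:310,240:380,::-1];cv2.imwrite(f"pics/{n}.png",cv2.resize(c,None,fx=5,fy=5,interpolation=cv2.INTER_CUBIC))
E
python3 chk.py .032 .08 t13 top
```

```text
[ 0.5643  0.1527 -0.0042] [-1.1  0.8 -0.2] along -1.4 track [-0.0078  0.1132] q6 -1.03
[0.0002, 0.0003, -0.0003, 0.0, -0.001, 0.0]
[0.0041, 0.0003, 0.0016, 0.0, 0.046, 0.0]
[0.0082, 0.0003, 0.0033, 0.0, 0.093, 0.0]
[0.0124, 0.0003, 0.0049, 0.0, 0.141, 0.0]
[0.0166, 0.0003, 0.0062, 0.0, 0.188, 0.0]
[0.0208, 0.0003, 0.0073, 0.0, 0.235, 0.0]
[0.0252, 0.0003, 0.0082, 0.0, 0.283, 0.0]
[0.0295, 0.0003, 0.0089, 0.0, 0.33, 0.0]
[0.0339, 0.0003, 0.0094, 0.0, 0.377, 0.0]
[0.0383, 0.0003, 0.0097, 0.0, 0.425, 0.0]
[0.0427, 0.0003, 0.0098, 0.0, 0.472, 0.0]
[0.0471, 0.0003, 0.0097, 0.0, 0.519, 0.0]
```

View pics/t13.png

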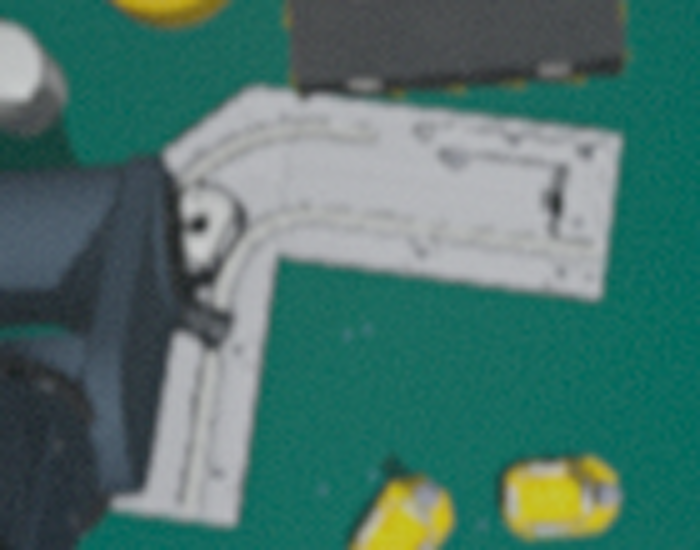

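Carrier is turning well, with the block in its nest. Continuing.

Request:
{"fn": "play_rows", "kwargs": {
  "deltas": [
    [0.0041,0,0.0016,0,0.046,0],
    [0.0082,0,0.0033,0,0.093,0],
    [0.0124,0,0.0049,0,0.141,0],
    [0.0166,0,0.0062,0,0.188,0],
    [0.0208,0,0.0073,0,0.235,0],
    [0.0252,0,0.0082,0,0.283,0]
  ]
}}

```text
t: 20.75
tcp_pos: [0.5905, 0.1488, -0.0041]
tool_rot: [-0.658, 0.259, -0.259, 0.658]
force: [-0.9, 0.8, 0.5]
finger_gap: 0.0
```

```bash
python3 chk.py .056 .104 t14 top
```

```text
[ 0.5905  0.1488 -0.0041] [-0.9  0.8  0.5] along -1.2 track [0.0187 0.1129] q6 -0.76
[0.0001, 0.0004, -0.0002, 0.0, 0.001, 0.0]
[0.004, 0.0004, 0.0017, 0.0, 0.048, 0.0]
[0.0081, 0.0004, 0.0034, 0.0, 0.096, 0.0]
[0.0123, 0.0004, 0.0049, 0.0, 0.143, 0.0]
[0.0165, 0.0004, 0.0063, 0.0, 0.19, 0.0]
[0.0208, 0.0004, 0.0074, 0.0, 0.238, 0.0]
[0.0251, 0.0004, 0.0083, 0.0, 0.285, 0.0]
[0.0294, 0.0004, 0.009, 0.0, 0.332, 0.0]
[0.0338, 0.0004, 0.0095, 0.0, 0.38, 0.0]
[0.0382, 0.0004, 0.0097, 0.0, 0.427, 0.0]
[0.0426, 0.0004, 0.0098, 0.0, 0.474, 0.0]
[0.047, 0.0004, 0.0097, 0.0, 0.522, 0.0]
```

View pics/t14.png

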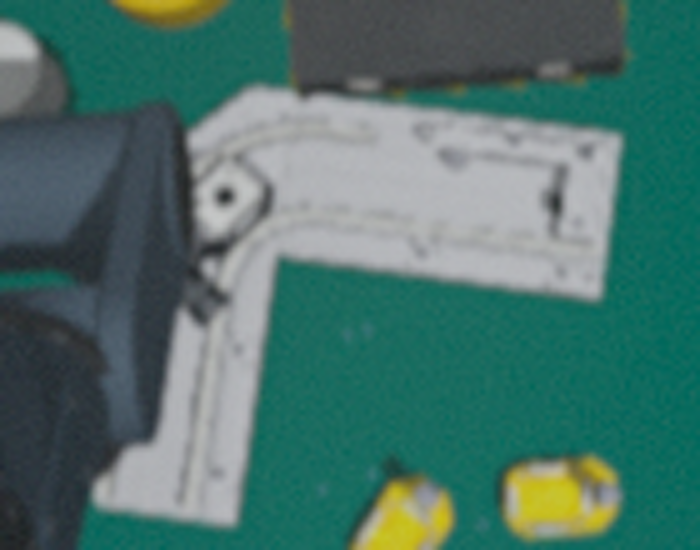

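Request:
{"fn": "play_rows", "kwargs": {
  "deltas": [
    [0.004,0.0002,0.0017,0,0.048,0],
    [0.0081,0.0002,0.0034,0,0.096,0],
    [0.0123,0.0002,0.0049,0,0.143,0],
    [0.0165,0.0002,0.0063,0,0.19,0],
    [0.0208,0.0002,0.0074,0,0.238,0],
    [0.0251,0.0002,0.0083,0,0.285,0]
  ]
}}

```text
t: 21.4
tcp_pos: [0.6146, 0.1379, -0.0042]
tool_rot: [-0.614, 0.349, -0.35, 0.615]
force: [-0.8, 1.3, 0.7]
finger_gap: -0.002
```

```bash
python3 chk.py .080 .128 t15 top
```

```text
[ 0.6146  0.1379 -0.0042] [-0.8  1.3  0.7] along -1.5 track [0.0441 0.1053] q6 -0.49
[-0.0, 0.0003, -0.0002, 0.0, 0.001, 0.0]
[0.004, 0.0003, 0.0017, 0.0, 0.048, 0.0]
[0.008, 0.0003, 0.0034, 0.0, 0.095, 0.0]
[0.0122, 0.0003, 0.0049, 0.0, 0.143, 0.0]
[0.0164, 0.0003, 0.0062, 0.0, 0.19, 0.0]
[0.0207, 0.0003, 0.0073, 0.0, 0.237, 0.0]
[0.025, 0.0003, 0.0082, 0.0, 0.285, 0.0]
[0.0293, 0.0003, 0.0089, 0.0, 0.332, 0.0]
[0.0337, 0.0003, 0.0094, 0.0, 0.379, 0.0]
[0.0381, 0.0003, 0.0097, 0.0, 0.427, 0.0]
[0.0425, 0.0003, 0.0098, 0.0, 0.474, 0.0]
[0.0469, 0.0003, 0.0096, 0.0, 0.519, 0.0]
```

View pics/t15.png

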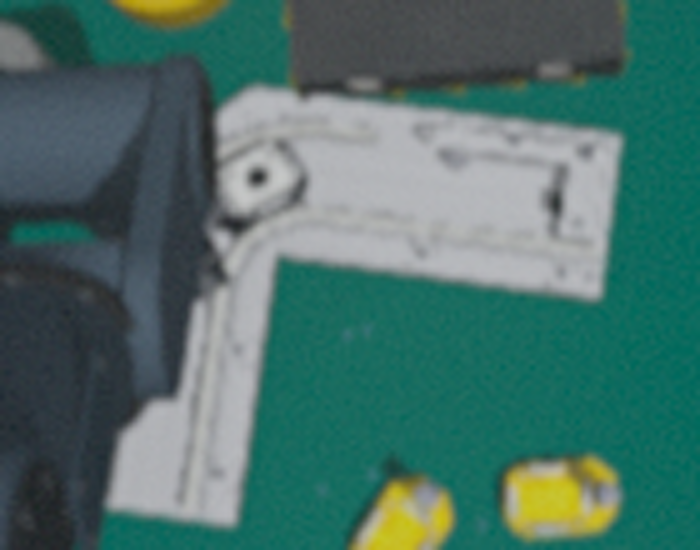

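Request:
{"fn": "play_rows", "kwargs": {
  "deltas": [
    [0.004,0.0002,0.0017,0,0.048,0],
    [0.008,0.0002,0.0034,0,0.095,0],
    [0.0122,0.0002,0.0049,0,0.143,0],
    [0.0164,0.0002,0.0062,0,0.19,0],
    [0.0207,0.0002,0.0073,0,0.237,0],
    [0.025,0.0002,0.0082,0,0.285,0]
  ]
}}

```text
t: 22.05
tcp_pos: [0.6346, 0.1207, -0.0044]
tool_rot: [-0.558, 0.433, -0.433, 0.56]
force: [0.3, 1.8, 0.4]
finger_gap: 0.003
```

```bash
python3 chk.py .104 .156 t16 top
```

```text
[ 0.6346  0.1207 -0.0044] [0.3 1.8 0.4] along -1.7 track [0.0662 0.091 ] q6 -0.24
[0.0001, 0.0001, -0.0001, 0.0, 0.0, 0.0]
[0.004, 0.0001, 0.0018, 0.0, 0.048, 0.0]
[0.0081, 0.0001, 0.0035, 0.0, 0.095, 0.0]
[0.0123, 0.0001, 0.005, 0.0, 0.142, 0.0]
[0.0165, 0.0001, 0.0063, 0.0, 0.19, 0.0]
[0.0207, 0.0001, 0.0073, 0.0, 0.234, 0.0]
[0.0249, 0.0001, 0.0078, 0.0, 0.273, 0.0]
[0.029, 0.0001, 0.0079, 0.0, 0.306, 0.0]
[0.0336, 0.0001, 0.0087, 0.0, 0.334, 0.0]
[0.0376, 0.0001, 0.0082, 0.0, 0.356, 0.0]
[0.0416, 0.0001, 0.0074, 0.0, 0.372, 0.0]
[0.0455, 0.0001, 0.0063, 0.0, 0.382, 0.0]
[0.0493, 0.0001, 0.005, 0.0, 0.387, 0.0]
```

View pics/t16.png

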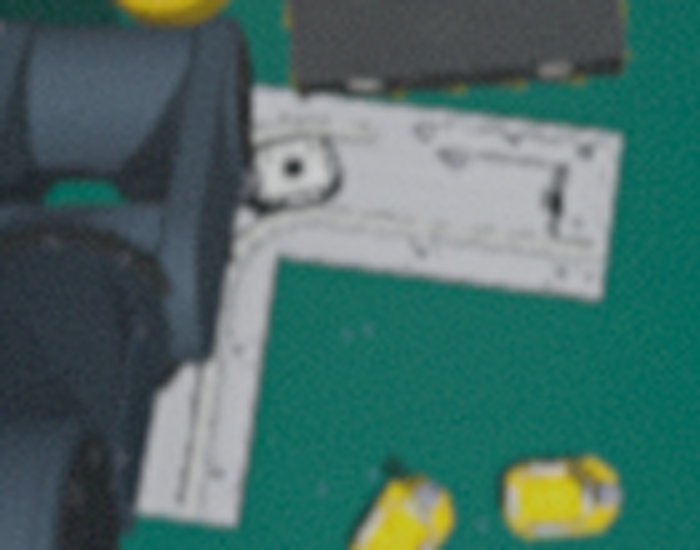

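Request:
{"fn": "play_rows", "kwargs": {
  "deltas": [
    [0.004,0,0.0018,0,0.048,0],
    [0.0081,0,0.0035,0,0.095,0],
    [0.0123,0,0.005,0,0.142,0],
    [0.0165,0,0.0063,0,0.19,0],
    [0.0207,0,0.0073,0,0.234,0],
    [0.0249,0,0.0078,0,0.273,0]
  ]
}}

```text
t: 22.7
tcp_pos: [0.6486, 0.0985, -0.0043]
tool_rot: [0.494, -0.504, 0.505, -0.496]
force: [0.1, 2.4, -0.0]
finger_gap: 0.0
```

```bash
python3 chk.py .128 .184 t17 top
```

```text
[ 0.6486  0.0985 -0.0043] [ 0.1  2.4 -0. ] along -2.4 track [0.0832 0.0708] q6 -0.0
[-0.0001, 0.0002, -0.0002, 0.0, 0.001, 0.0]
[0.0039, 0.0002, 0.001, 0.0, 0.034, 0.0]
[0.0081, 0.0002, 0.003, 0.0, 0.062, 0.0]
[0.0121, 0.0002, 0.0035, 0.0, 0.084, 0.0]
[0.0161, 0.0002, 0.0038, 0.0, 0.1, 0.0]
[0.0202, 0.0002, 0.0038, 0.0, 0.11, 0.0]
[0.0242, 0.0002, 0.0036, 0.0, 0.115, 0.0]
[0.0281, 0.0002, 0.0031, 0.0, 0.116, 0.0]
[0.0321, 0.0002, 0.0027, 0.0, 0.116, 0.0]
[0.0361, 0.0002, 0.0022, 0.0, 0.116, 0.0]
[0.0401, 0.0002, 0.0017, 0.0, 0.116, 0.0]
[0.044, 0.0002, 0.0013, 0.0, 0.116, 0.0]
[0.048, 0.0002, 0.0008, 0.0, 0.116, 0.0]
[0.052, 0.0001, 0.0004, 0.0, 0.116, 0.0]
```

View pics/t17.png

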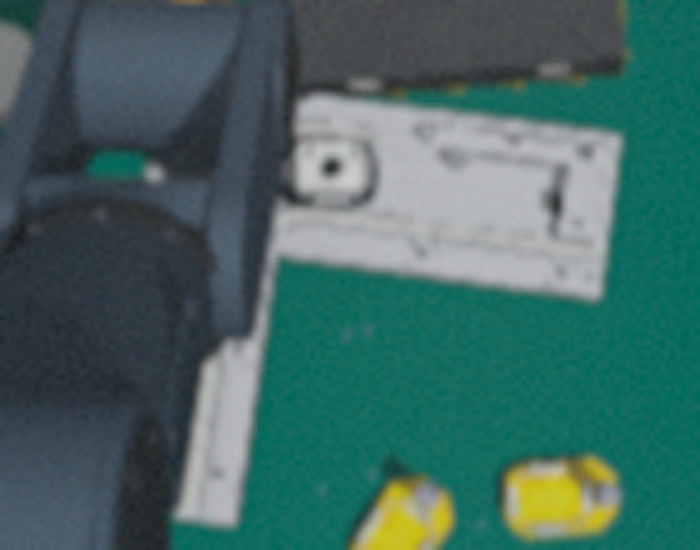

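Run:
```python
from path import *
for n,uv,z in (("roller",(452,157),.03),("padhead L",(548,200),.03),("padhead R",(560,200),.03),("block",(332,167),.047),("carrier nose",(378,172),.025),("end edge",(611,210),.012)):
    P=onz("top",np.array(uv)/5+[230,150],z)[0];print(n,P.round(4),totrack(P).round(4))
im=snapshot("top");c=im[165:225,290:360,::-1];cv2.imwrite("pics/t18.png",cv2.resize(c,None,fx=11,fy=10,interpolation=cv2.INTER_CUBIC))
```

```text
roller [ 0.6557 -0.0348  0.03  ] [ 0.1081 -0.0603]
padhead L [ 0.6282 -0.0958  0.03  ] [ 0.0891 -0.1244]
padhead R [ 0.6283 -0.1034  0.03  ] [ 0.0902 -0.1319]
block [0.6464 0.04   0.047 ] [0.0889 0.0126]
carrier nose [0.6467 0.0125 0.025 ] [ 0.0928 -0.0146]
end edge [ 0.6244 -0.1366  0.012 ] [ 0.0908 -0.1654]
```

View pics/t18.png

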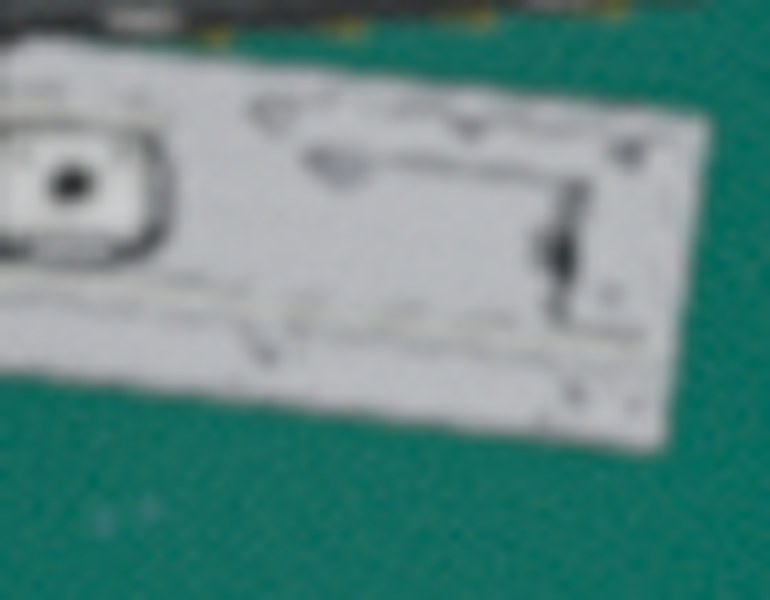

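Request:
{"fn": "play_rows", "kwargs": {
  "deltas": [
    [0.0039,0,0.001,0,0.034,0],
    [0.0081,0,0.0025,0,0.062,0],
    [0.0121,0,0.0035,0,0.084,0],
    [0.0161,0,0.0038,0,0.1,0],
    [0.0202,0,0.0038,0,0.11,0],
    [0.0242,0,0.0036,0,0.115,0],
    [0.0281,0,0.0031,0,0.116,0],
    [0.0321,0,0.0027,0,0.116,0],
    [0.0321,0,0.0027,0,0.116,0]
  ]
}}

```text
t: 23.7
tcp_pos: [0.6499, 0.065, -0.0046]
tool_rot: [0.465, -0.533, 0.533, -0.465]
force: [-0.3, 0.3, -0.7]
finger_gap: -0.001
```

```bash
python3 chk.py .160 .184 0
python3 - <<'E'
from path import *
im=snapshot("top");c=im[165:225,290:360,::-1];cv2.imwrite("pics/t19.png",cv2.resize(c,None,fx=11,fy=10,interpolation=cv2.INTER_CUBIC))
im=snapshot("scene");c=im[170:270,260:400,::-1];cv2.imwrite("pics/s19.png",cv2.resize(c,None,fx=5,fy=5,interpolation=cv2.INTER_CUBIC))
E
```

```text
[ 0.6499  0.065  -0.0046] [-0.3  0.3 -0.7] along -0.2 track [0.0889 0.0379] q6 0.07
[-0.0014, -0.0001, 0.0006, 0.0, -0.001, 0.0]
[0.0026, -0.0001, 0.0006, 0.0, -0.001, 0.0]
[0.0066, -0.0001, 0.0006, 0.0, -0.001, 0.0]
[0.0106, -0.0001, 0.0006, 0.0, -0.001, 0.0]
[0.0146, -0.0001, 0.0006, 0.0, -0.001, 0.0]
[0.0186, -0.0001, 0.0006, 0.0, -0.001, 0.0]
```

View pics/t19.png

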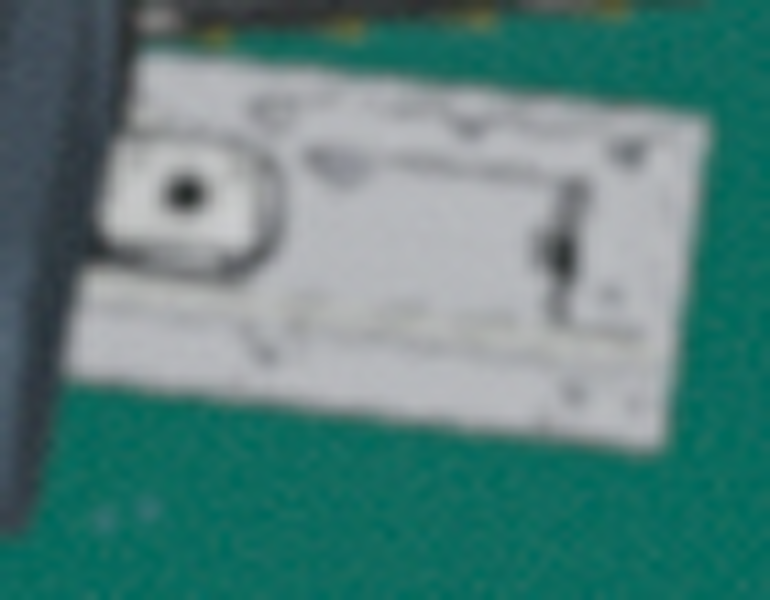

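View pics/s19.png

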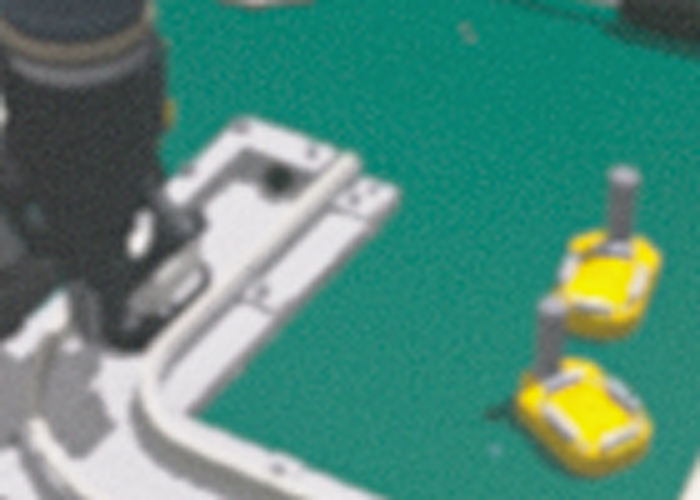

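Request:
{"fn": "play_rows", "kwargs": {
  "deltas": [
    [0.002,0,0.0004,0,0,0],
    [0.004,0,0.0006,0,0,0],
    [0.006,0,0.0006,0,0,0],
    [0.008,0,0.0006,0,0,0],
    [0.01,0,0.0006,0,0,0],
    [0.012,0,0.0006,0,0,0]
  ]
}}

```text
t: 24.4
tcp_pos: [0.649, 0.0539, -0.0046]
tool_rot: [0.464, -0.533, 0.533, -0.465]
force: [-0.2, 1.6, -0.2]
finger_gap: -0.004
```

Request:
{"fn": "play_rows", "kwargs": {
  "deltas": [
    [0.002,0,0,0,0,0],
    [0.004,0,0,0,0,0],
    [0.006,0,0,0,0,0],
    [0.008,0,0,0,0,0]
  ]
}}

```text
t: 24.8
tcp_pos: [0.6488, 0.047, -0.0042]
tool_rot: [0.463, -0.533, 0.533, -0.466]
force: [1.5, 6.5, 1.8]
finger_gap: -0.005
```

Request:
{"fn": "play_rows", "kwargs": {
  "deltas": [
    [0.0015,0,0,0,0,0],
    [0.003,0,0,0,0,0],
    [0.0045,0,0,0,0,0],
    [0.006,0,0,0,0,0]
  ]
}}

```text
t: 25.2
tcp_pos: [0.6486, 0.0411, -0.004]
tool_rot: [0.463, -0.532, 0.533, -0.466]
force: [2.0, 4.9, 0.3]
finger_gap: 0.004
```

Request:
{"fn": "play_rows", "kwargs": {
  "deltas": [
    [0.0015,0,0,0,0,0],
    [0.003,0,0,0,0,0],
    [0.0045,0,0,0,0,0],
    [0.006,0,0,0,0,0]
  ]
}}

```text
t: 25.6
tcp_pos: [0.6472, 0.0343, -0.0042]
tool_rot: [0.464, -0.532, 0.533, -0.466]
force: [1.5, 3.4, -0.0]
finger_gap: 0.006
```

```bash
python3 chk.py .180 .24 0
python3 - <<'E'
from path import *
im=snapshot("top");c=im[165:225,290:360,::-1];cv2.imwrite("pics/t20.png",cv2.resize(c,None,fx=11,fy=10,interpolation=cv2.INTER_CUBIC))
E
```

```text
[ 0.6472  0.0343 -0.0042] [ 1.5  3.4 -0. ] along -3.6 track [0.0904 0.0071] q6 0.02
[-0.0121, 0.0003, -0.0009, 0.0, -0.001, 0.0]
[-0.0081, 0.0003, -0.0009, 0.0, -0.001, 0.0]
[-0.0041, 0.0003, -0.0009, 0.0, -0.001, 0.0]
[-0.0001, 0.0002, -0.0009, 0.0, -0.001, 0.0]
[0.0039, 0.0002, -0.0009, 0.0, -0.001, 0.0]
[0.0079, 0.0002, -0.0009, 0.0, -0.001, 0.0]
[0.0119, 0.0002, -0.0009, 0.0, -0.001, 0.0]
[0.0159, 0.0002, -0.0009, 0.0, -0.001, 0.0]
[0.0199, 0.0002, -0.0009, 0.0, -0.001, 0.0]
[0.0239, 0.0002, -0.0009, 0.0, -0.001, 0.0]
[0.0279, 0.0002, -0.0009, 0.0, -0.001, 0.0]
[0.0319, 0.0002, -0.0009, 0.0, -0.001, 0.0]
[0.0359, 0.0002, -0.0009, 0.0, -0.001, 0.0]
[0.0399, 0.0002, -0.0009, 0.0, -0.001, 0.0]
[0.0439, 0.0002, -0.0009, 0.0, -0.001, 0.0]
```

View pics/t20.png

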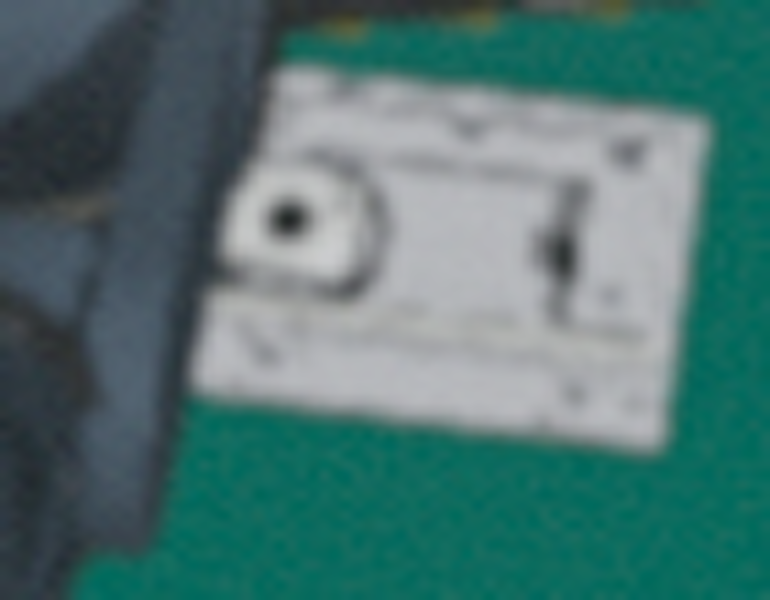

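Request:
{"fn": "play_rows", "kwargs": {
  "deltas": [
    [0.002,0,-0.0003,0,0,0],
    [0.004,0,-0.0006,0,0,0],
    [0.006,0,-0.0009,0,0,0],
    [0.008,0,-0.0009,0,0,0],
    [0.01,0,-0.0009,0,0,0],
    [0.012,0,-0.0009,0,0,0]
  ]
}}

```text
t: 26.25
tcp_pos: [0.6434, 0.0221, -0.0046]
tool_rot: [-0.465, 0.533, -0.533, 0.465]
force: [0.3, 3.4, 1.6]
finger_gap: 0.001
```

Request:
{"fn": "play_rows", "kwargs": {
  "deltas": [
    [0.002,0,0,0,0,0],
    [0.004,0,0,0,0,0],
    [0.006,0,0,0,0,0],
    [0.008,0,0,0,0,0],
    [0.01,0,0,0,0,0]
  ]
}}

```text
t: 26.75
tcp_pos: [0.6419, 0.0125, -0.0047]
tool_rot: [-0.465, 0.533, -0.533, 0.465]
force: [-1.6, 2.5, 1.6]
finger_gap: 0.002
```

```bash
python3 chk.py .190 .19 0
python3 - <<'E'
from path import *
im=snapshot("top");c=im[165:225,290:360,::-1];cv2.imwrite("pics/t21.png",cv2.resize(c,None,fx=11,fy=10,interpolation=cv2.INTER_CUBIC))
E
```

```text
[ 0.6419  0.0125 -0.0047] [-1.6  2.5  1.6] along -2.3 track [ 0.0881 -0.0153] q6 -0.02
```

View pics/t21.png

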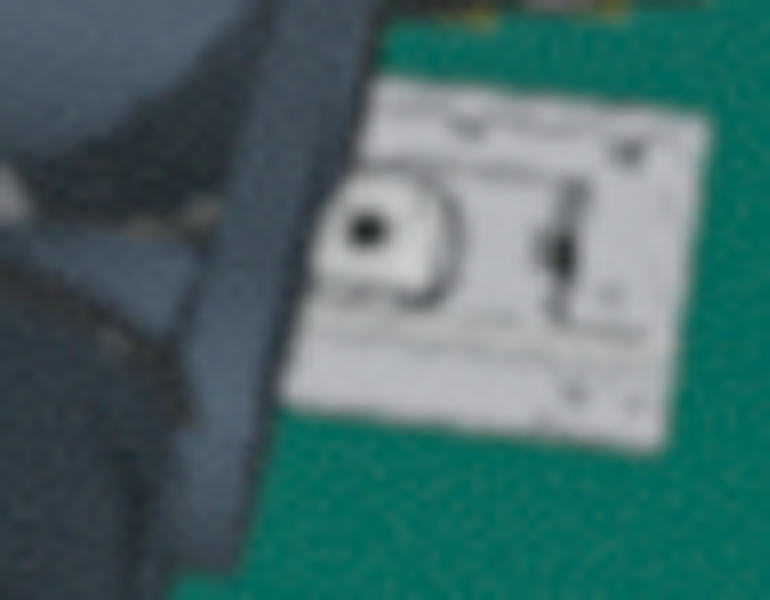

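Request:
{"fn": "play_rows", "kwargs": {
  "deltas": [
    [0.002,0,0,0,0,0],
    [0.004,0,0,0,0,0],
    [0.006,0,0,0,0,0],
    [0.008,0,0,0,0,0],
    [0.009,0,0,0,0,0],
    [0.01,0,0,0,0,0]
  ]
}}

```text
t: 27.4
tcp_pos: [0.6409, 0.0025, -0.0047]
tool_rot: [-0.464, 0.533, -0.533, 0.465]
force: [-1.5, 3.7, -0.2]
finger_gap: -0.0
```

Request:
{"fn": "play_rows", "kwargs": {
  "deltas": [
    [0.001,0,0,0,0,0],
    [0.002,0,0,0,0,0],
    [0.003,0,0,0,0,0],
    [0.004,0,0,0,0,0]
  ]
}}

```text
t: 27.8
tcp_pos: [0.6405, -0.0014, -0.0046]
tool_rot: [0.464, -0.533, 0.533, -0.465]
force: [-2.1, 2.8, 1.0]
finger_gap: 0.003
```

```bash
python3 chk.py .190 .19 0
python3 - <<'E'
from path import *
im=snapshot("top");c=im[165:225,290:360,::-1];cv2.imwrite("pics/t22.png",cv2.resize(c,None,fx=11,fy=10,interpolation=cv2.INTER_CUBIC))
E
```

```text
[ 0.6405 -0.0014 -0.0046] [-2.1  2.8  1. ] along -2.5 track [ 0.0885 -0.0292] q6 -0.04
```

View pics/t22.png

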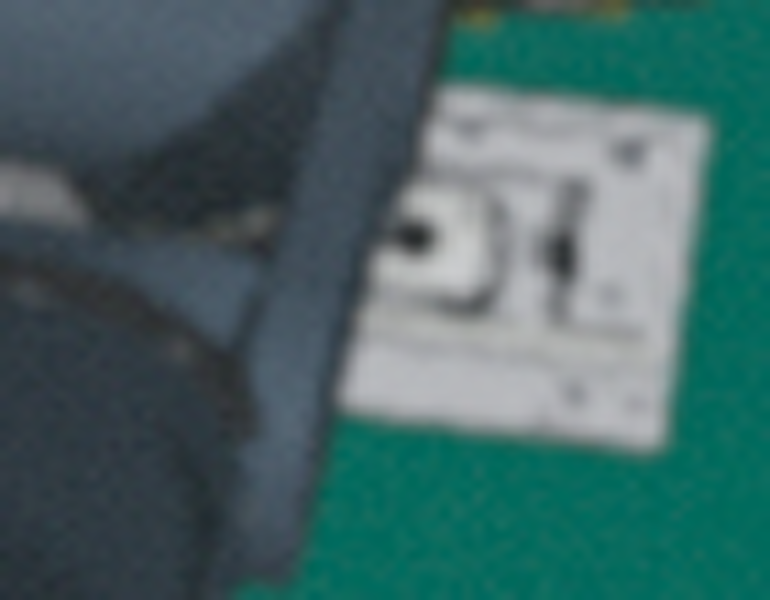

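Request:
{"fn": "play_rows", "kwargs": {
  "deltas": [
    [0.001,0,0,0,0,0],
    [0.002,0,0,0,0,0],
    [0.003,0,0,0,0,0]
  ]
}}

```text
t: 28.15
tcp_pos: [0.6401, -0.0044, -0.0046]
tool_rot: [0.464, -0.533, 0.533, -0.465]
force: [-2.3, 3.8, 1.0]
finger_gap: -0.006
```

Request:
{"fn": "play_rows", "kwargs": {
  "deltas": [
    [0.0008,0,0,0,0,0],
    [0.0016,0,0,0,0,0],
    [0.002,0,0,0,0,0]
  ]
}}

```text
t: 28.45
tcp_pos: [0.6399, -0.0064, -0.0046]
tool_rot: [0.464, -0.533, 0.533, -0.465]
force: [-1.7, 3.6, 0.8]
finger_gap: 0.004
```

```bash
python3 chk.py .190 .19 0
python3 - <<'E'
from path import *
im=snapshot("top");c=im[165:225,290:360,::-1];cv2.imwrite("pics/t23.png",cv2.resize(c,None,fx=11,fy=10,interpolation=cv2.INTER_CUBIC))
E
```

```text
[ 0.6399 -0.0064 -0.0046] [-1.7  3.6  0.8] along -3.3 track [ 0.0886 -0.0343] q6 -0.05
```

View pics/t23.png

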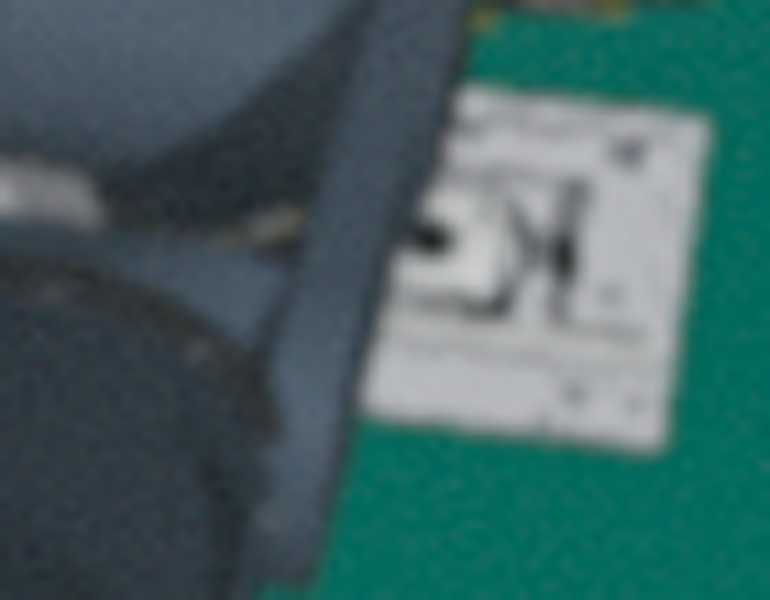

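Request:
{"fn": "play_rows", "kwargs": {
  "deltas": [
    [0.0006,0,0,0,0,0],
    [0.0012,0,0,0,0,0]
  ]
}}

```text
t: 28.7
tcp_pos: [0.64, -0.0075, -0.0045]
tool_rot: [0.464, -0.533, 0.533, -0.466]
force: [-1.1, 2.8, -0.6]
finger_gap: -0.001
```

Request:
{"fn": "play_rows", "kwargs": {
  "deltas": [
    [0.0006,0,0,0,0,0],
    [0.0012,0,0,0,0,0]
  ]
}}

```text
t: 28.9
tcp_pos: [0.6399, -0.009, -0.0045]
tool_rot: [0.464, -0.532, 0.533, -0.465]
force: [-1.6, 1.3, -0.3]
finger_gap: -0.002
```

Request:
{"fn": "play_rows", "kwargs": {
  "deltas": [
    [0.0005,0,0,0,0,0],
    [0.001,0,0,0,0,0]
  ]
}}

```text
t: 29.1
tcp_pos: [0.6407, -0.0105, -0.0042]
tool_rot: [0.464, -0.532, 0.534, -0.466]
force: [0.2, 0.4, -0.0]
finger_gap: -0.001
```

```bash
python3 chk.py .190 .19 0
python3 - <<'E'
from path import *
im=snapshot("top");c=im[165:225,290:360,::-1];cv2.imwrite("pics/t24.png",cv2.resize(c,None,fx=11,fy=10,interpolation=cv2.INTER_CUBIC))
E
```

```text
[ 0.6407 -0.0105 -0.0042] [ 0.2  0.4 -0. ] along -0.4 track [ 0.09   -0.0382] q6 -0.05
```

View pics/t24.png

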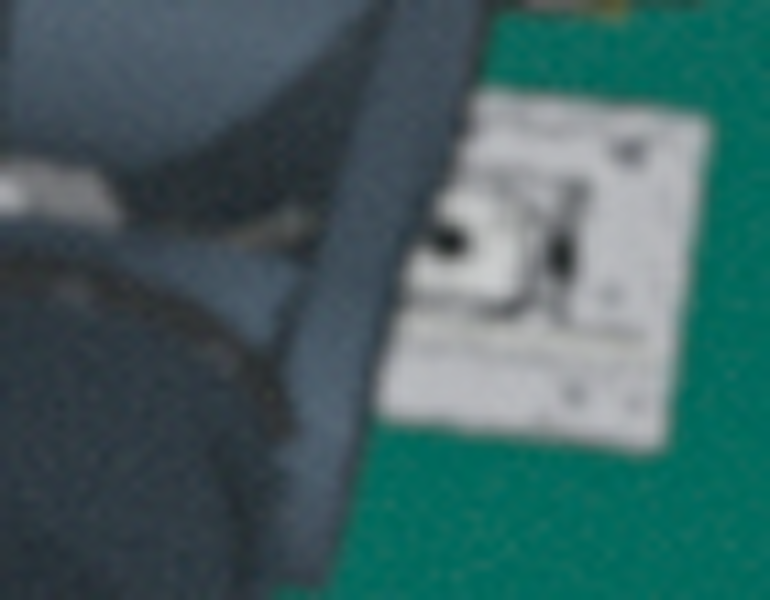

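Request:
{"fn": "play_rows", "kwargs": {
  "deltas": [
    [-0.01,0,0,0,0,0],
    [-0.02,0,0,0,0,0],
    [-0.03,-0.02,0,0,0,0],
    [-0.04,-0.06,0,0,0,0],
    [-0.05,-0.1,0,0,0,0],
    [-0.05,-0.12,0,0,0,0],
    [-0.05,-0.12,0,0,0,0],
    [-0.05,-0.12,0,0,0,0]
  ]
}}

```text
t: 29.95
tcp_pos: [0.6459, 0.0405, 0.1155]
tool_rot: [0.465, -0.532, 0.533, -0.466]
force: [-0.6, -0.6, -0.1]
finger_gap: 0.0
```

Run:
```python
from path import *
import pickle
s=sense();print(s["tcp_pos"],s["force"])
m=camera_model("wrist");im=snapshot("wrist");pickle.dump((m,s,im),open("w25.pkl","wb"))
cv2.imwrite("pics/w25.png",im[:,:,::-1])
im=snapshot("top");c=im[150:240,270:370,::-1];cv2.imwrite("pics/t25.png",cv2.resize(c,None,fx=7,fy=6,interpolation=cv2.INTER_CUBIC))
```

```text
[0.64588125 0.04051089 0.11547782] [-0.58443351 -0.638111   -0.11327371]
```

View pics/w25.png

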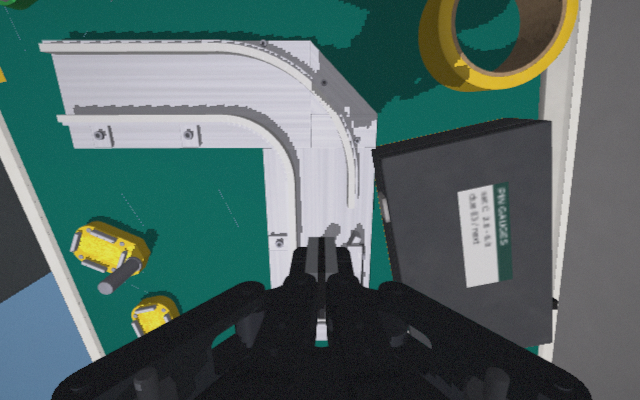

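View pics/t25.png

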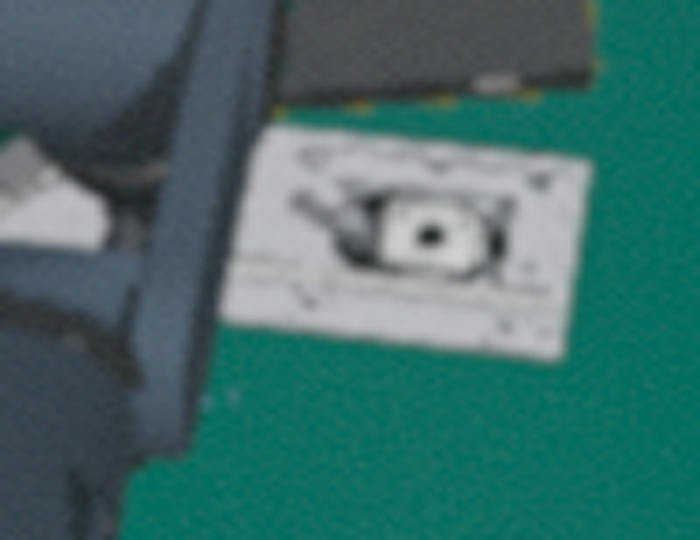

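Request:
{"fn": "play_rows", "kwargs": {
  "deltas": [
    [0.04,-0.02,0,0,0,0],
    [0.08,-0.02,0,0,0,0],
    [0.12,-0.02,0,0,0,0],
    [0.16,-0.02,0,0,0,0],
    [0.17,-0.02,0,0,0,0],
    [0.17,-0.02,0,0,0,0],
    [0.17,-0.02,0,0,0,0]
  ]
}}

```text
t: 30.75
tcp_pos: [0.6223, -0.1276, 0.1341]
tool_rot: [-0.464, 0.534, -0.532, 0.465]
force: [0.5, 0.2, -0.5]
finger_gap: -0.006
```

Run:
```python
from path import *
import pickle
s=sense();print(s["tcp_pos"],s["force"],totrack(s["tcp_pos"]))
m=camera_model("wrist");im=snapshot("wrist");pickle.dump((m,s,im),open("w26.pkl","wb"))
cv2.imwrite("pics/w26.png",im[:,:,::-1])
p=proj("wrist",np.r_[O+M@[.0895,-.084],.03],m)[0].astype(int);print(p)
c=im[max(p[1]-75,0):p[1]+75,p[0]-90:p[0]+90,::-1];cv2.imwrite("pics/w26c.png",cv2.resize(c,None,fx=4,fy=4,interpolation=cv2.INTER_CUBIC));print(p-[90,75])
```

```text
[ 0.62231824 -0.1276131   0.13411141] [ 0.46220882  0.15409407 -0.46573007] [ 0.08755424 -0.15673799]
[322 107]
[232  32]
```

View pics/w26c.png

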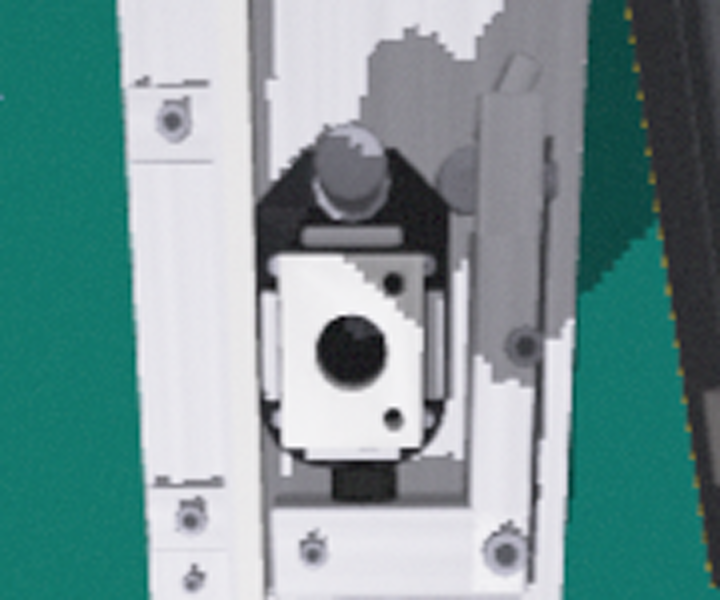

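Request:
{"fn": "play_rows", "kwargs": {
  "deltas": [
    [-0.04,0,0,0,0,0],
    [-0.08,0,0,0,0,0],
    [-0.12,0,0,0,0,0],
    [-0.145,0,0,0,0,0],
    [-0.145,0.02,0,0,0,0],
    [-0.145,0.06,0,0,0,0],
    [-0.145,0.1,0,0,0,0],
    [-0.145,0.13,0,0,0,0],
    [-0.145,0.138,0,0,0,0],
    [-0.145,0.138,0,0,0,0],
    [-0.145,0.138,0,0,0,0]
  ]
}}

```text
t: 31.9
tcp_pos: [0.644, 0.0158, -0.0013]
tool_rot: [0.464, -0.532, 0.533, -0.466]
force: [0.4, -0.3, -0.4]
finger_gap: -0.005
```

```bash
python3 chk.py .190 .19 0
python3 - <<'E'
from path import *
print(go(np.r_[O+M@[.0895,-.036],-.0042]).round(4))
E
```

```text
[ 0.644   0.0158 -0.0013] [ 0.4 -0.3 -0.4] along 0.3 track [ 0.0897 -0.0117] q6 -0.02
[ 0.0243  0.0029 -0.0003  0.      0.      0.    ]
```

Request:
{"fn": "play_rows", "kwargs": {
  "deltas": [
    [0.005,0.002,0,0,0,0],
    [0.01,0.002,0,0,0,0],
    [0.015,0.002,0,0,0,0],
    [0.02,0.002,0,0,0,0],
    [0.024,0.002,0,0,0,0],
    [0.026,0.002,0,0,0,0],
    [0.026,0.002,0,0,0,0]
  ]
}}

```text
t: 32.6
tcp_pos: [0.6393, -0.0112, -0.0046]
tool_rot: [0.464, -0.533, 0.533, -0.465]
force: [-0.6, -0.4, -0.1]
finger_gap: -0.001
```

Request:
{"fn": "play_rows", "kwargs": {
  "deltas": [
    [0.0005,0,0,0,0,0],
    [0.001,0,0,0,0,0]
  ]
}}

```text
t: 32.8
tcp_pos: [0.6391, -0.0115, -0.0047]
tool_rot: [0.464, -0.533, 0.533, -0.465]
force: [-0.0, 0.7, 0.2]
finger_gap: 0.002
```

Request:
{"fn": "play_rows", "kwargs": {
  "deltas": [
    [0.0004,0,0,0,0,0],
    [0.0004,0,0,0,0,0]
  ]
}}

```text
t: 33.0
tcp_pos: [0.6391, -0.0119, -0.0046]
tool_rot: [0.464, -0.533, 0.533, -0.465]
force: [0.4, 0.4, 0.5]
finger_gap: 0.001
```

Request:
{"fn": "play_rows", "kwargs": {
  "deltas": [
    [0.0004,0,0,0,0,0],
    [0.0004,0,0,0,0,0]
  ]
}}

```text
t: 33.2
tcp_pos: [0.639, -0.0123, -0.0046]
tool_rot: [0.464, -0.533, 0.533, -0.465]
force: [0.5, -0.3, -0.1]
finger_gap: -0.004
```

Request:
{"fn": "play_rows", "kwargs": {
  "deltas": [
    [0.0004,0,0,0,0,0],
    [0.0004,0,0,0,0,0]
  ]
}}

```text
t: 33.4
tcp_pos: [0.6389, -0.0126, -0.0046]
tool_rot: [0.464, -0.533, 0.533, -0.465]
force: [-0.3, 0.5, 0.1]
finger_gap: 0.003
```

Request:
{"fn": "play_rows", "kwargs": {
  "deltas": [
    [0.0004,0,0,0,0,0],
    [0.0004,0,0,0,0,0]
  ]
}}

```text
t: 33.6
tcp_pos: [0.6389, -0.0129, -0.0046]
tool_rot: [-0.464, 0.533, -0.533, 0.465]
force: [0.7, 2.0, -0.1]
finger_gap: 0.005
```

Request:
{"fn": "play_rows", "kwargs": {
  "deltas": [
    [0.0003,0,0,0,0,0],
    [0.0003,0,0,0,0,0]
  ]
}}

```text
t: 33.8
tcp_pos: [0.6388, -0.013, -0.0046]
tool_rot: [-0.464, 0.533, -0.533, 0.465]
force: [0.1, 3.4, 0.4]
finger_gap: 0.002
```

Request:
{"fn": "play_rows", "kwargs": {
  "deltas": [
    [-0.005,0,0,0,0,0],
    [-0.015,0,0,0,0,0],
    [-0.025,0,0,0,0,0],
    [-0.03,-0.04,0,0,0,0],
    [-0.03,-0.08,0,0,0,0],
    [-0.03,-0.12,0,0,0,0],
    [0.01,-0.14,0,0,0,0],
    [0.05,-0.14,0,0,0,0],
    [0.09,-0.14,0,0,0,0],
    [0.115,-0.14,0,0,0,0],
    [0.115,-0.14,0,0,0,0],
    [0.115,-0.14,0,0,0,0]
  ]
}}

```text
t: 35.0
tcp_pos: [0.6231, -0.1273, 0.1352]
tool_rot: [-0.464, 0.533, -0.533, 0.465]
force: [-0.1, 0.6, -0.3]
finger_gap: 0.005
```

Run:
```python
from path import *
s=sense();print(s["tcp_pos"],s["force"],s["qd"].round(3))
im=snapshot("wrist");c=im[30:190,230:415,::-1];cv2.imwrite("pics/w27.png",cv2.resize(c,None,fx=3.7,fy=3.7,interpolation=cv2.INTER_CUBIC))
a=snapshot("top");cv2.imwrite("pics/t27.png",a[:,:,::-1])
```

```text
[ 0.62305489 -0.12728098  0.1352402 ] [-0.1257655   0.55698971 -0.28614509] [ 0.029  0.     0.007  0.004  0.001 -0.002]
```

View pics/w27.png

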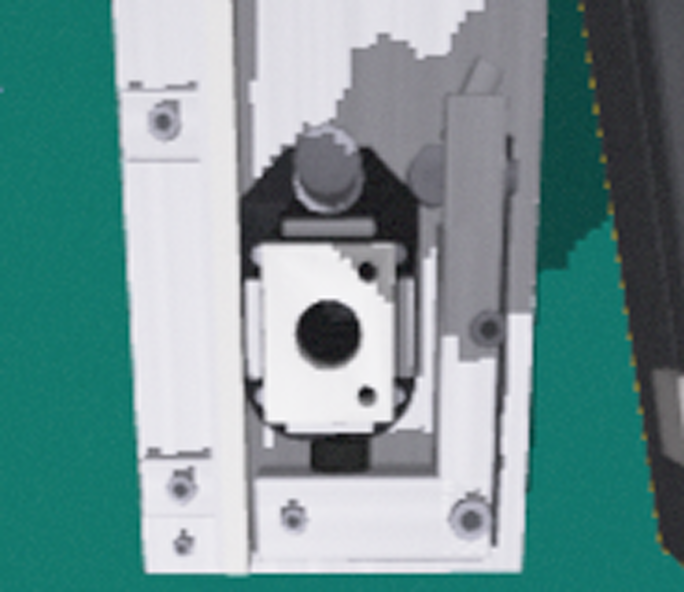

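View pics/t27.png

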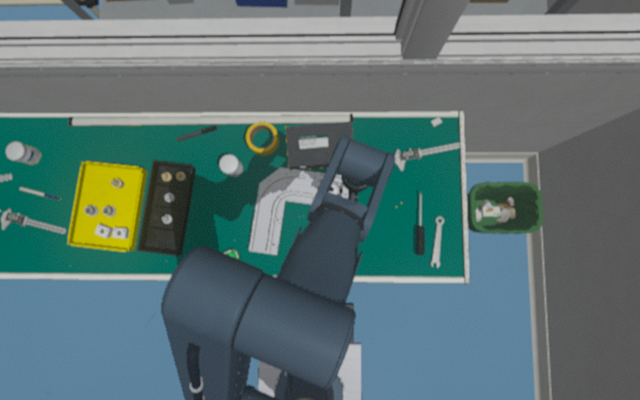

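The wrist picture shows the carrier's nose on the black pad near (340,440), the roller on the tail chamfer at (430,175), and the block flat in the nest. The top view shows the jar at (231,165), the screwdriver at (420,225) and the spanner at (437,242), all where they were. Everything is clear of the robot, so I'm handing in.

```bash
python3 -c "
from station import *
print(sign_off())"
```

```text
the job is handed in; nothing more can be done
None
```

I set the block in the carrier's nest and pushed the loaded carrier round the corner and past the roller to the stop. I backed the arm off clear and handed the job in at about 35 s. sign_off reports no verdict, so what follows is from my own checks.

**Seating the block:** In the wrist view after release, the block's centre lay about 0.3 mm ahead of the seat position given by the post, and it looked flat.

**Pushing:** Tool readings, taken at the end of each move call, were about 1 to 2.5 N round the bend and peaked at about 6.5 N at the roller. They then fell to zero as the roller drew the carrier on by itself.

**At the stop:** A gentle probe afterwards met the post about 2.4 mm past where I had stopped pushing. The force rose stiffly from 2.0 to 3.4 N over about 0.1 mm, so I take it to be against the pad.

**Last pictures:** The nose is on the pad, the roller is on the tail chamfer and the block is flat in the nest. The jar, spanner and screwdriver look unmoved. The force holding the carrier on the pad was not measured directly.

**What disagreed or failed:**
- **Fingertip position:** A touch on the bench showed the shut fingertips about 34 mm behind the stated TCP. My first grasp therefore closed above the block; I corrected for this before gripping.
- **Top camera:** It read about 5 mm off along the exit leg compared with the wrist camera, so I relied on force there.
- **Nest position:** Separate wrist-camera estimates of it along the track differed by 1 to 2 mm. I used a middle value, and the block went in without touching the ledges.

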